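# Dress the capsule filler with its two plates

## Task

Get the capsule filler ready: take the long drilled plate out of the drying rack and lower it over the filler's four posts until it rests flat on all four shoulders, then stack the wider plate that lies on the bench on top of it, over the same posts and fully down. Lower both gently, never dropping or forcing them onto the filler, and leave the two short plates in the rack, the bottle and the jar where they stand.

Things in the scene. Friction and masses are not known exactly. Their poses are not given: they have to be found in the camera images.
- filler: Manual capsule filler, fixed: white housing 250 (x) by 130 (y) by 47 mm high with a steel deck, and on it a capsule bed 116 x 36 mm that reaches 60 mm above the bench. Origin at its underside's centre, x along it, z up. A knob and a lever stick out up to 20 mm from its +y side, below the deck. Four upright steel posts stand on the deck.
- filler_seat (a point): Point amid the filler's four posts at shoulder height, 69 mm above the bench; axes as the filler's. Posts at (x, y) = (72, 17), (72, -17), (-72, 10), (-72, -10) mm: wider apart at +x, so plates fit one way round. Each is a 16 mm thick standoff with its shoulder at this height and a 10 mm pin going 42 mm further up, the last 6 mm tapered.
- body_plate_centre (a point): Centre of the long plate: aluminium, 170 (x) by 56 (y) by 16 mm (z), 0.25 to 0.42 kg; capsule holes in 3 rows of 10, and four 12 mm through holes at the same (x, y) as the posts, so its +x end goes to the filler's +x end. Either face may be up. Starts standing on a long edge in a rack slot, x level, y up, top edge 64 mm above the bench. Seated: 8 mm above filler_seat.
- cap_plate_centre (a point): Centre of the wider plate: aluminium, 176 (x) by 62 (y) by 12 mm (z), 0.22 to 0.37 kg, with the same holes at the same places as the long plate; its +x end goes to the filler's +x end. Either face may be up. Starts lying flat on the bench, at any yaw. Seated on the long plate: 22 mm above filler_seat.
- rack: Drying rack, fixed: white base 190 (x) by 160 (y) by 8 mm, on which plates stand; rims at the x ends, 16 mm high. Origin at its underside's centre, z up. Three slots along x, at y = -46, 0, 46 mm, between steel wire hoops 1.5 mm clear of the plates' faces; the hoops span x = 36 to 60 mm either side of the middle, 48 mm above the bench. The middle 60 mm of each plate is free.
- spare_a_centre (a point): Short plate (138 x 56 x 16 mm, aluminium, three rows of seven capsule holes) standing in another slot of the rack; its centre. Leave it there.
- spare_b_centre (a point): Another short plate like it, in the remaining slot; its centre. Leave it there.
- amber_bottle: Amber bottle, 60 mm in diameter, 125 mm high, standing beside the filler; origin at the centre of its underside. Leave it.
- white_jar: White jar with a red cap, 66 mm in diameter, 80 mm high, standing on the other side of the filler; origin at the centre of its underside. Leave it.
Mind the look-alikes: they are no part of the job. There is more than one size of the white_jar; the one meant has the size given above. Leave any orange look-alike of the part that bears spare_b_centre alone.

How it is judged:
By the outcome, as a careful person would: the job done as asked, in the order asked, and still so for the second after the job is handed in, with the robot touching nothing.
It also fails if it takes over 72 s, if anything falls off the work surface, if the arm or the gripper's body presses on something with over 40 N, if the wrist force passes 120 N, or if a joint passes its speed limit or range.

## Robot

A 7-joint arm with a two-finger parallel gripper is mounted at the origin on the work surface. World frame = base frame: x ahead of the robot, y to its left, z up, the work surface at z = 0. Lengths are in m, angles in rad, forces in N, time in s.
With the tool pointing down it reaches from about 0.4 to 0.85 m from the base axis. Payload 10.4 kg.
Tool frame: the origin (TCP) lies at the centre of the arm's flange, where the gripper is bolted on; the fingertips stand 173 mm ahead of it and the grasp point (between the pads) lies 155 mm ahead of it; z points along the fingers, y is the line along which they close (so a half turn about z gives the same grasp; the last joint's range is limited). The gripper opens to 85 mm and grips with 20 to 120 N. Pads are 22 mm wide; open, the fingers measure 114 mm over their backs; the gripper's body (76 mm by 85 mm) begins 54 mm behind the grasp point. The pads swing forward as they close: fully open they stand 13 mm farther back than shut.
Start: joints at [1.16, 0.332, -0.065, 1.46, 0.022, 1.35, -0.088], TCP at [0.236, -0.579, 0.405] pointing down, gripper open.
Joint ranges: [-2.6, 2.6], [-0.5, 2.12], [-1.47, 1.34], [0.16, 2.42], [-1.27, 4.41], [0.06, 2.06], [-2.6, 2.6]. Speed limits (rad/s): [2.22, 2.22, 2.79, 2.79, 3.14, 3.14, 3.14].

## Interface

Orientations are given as a unit quaternion [x, y, z, w].
In Python, from workcell import manip, viewer, finder gives the robot as it stands.
- The arm moves only by the tool arm_command, never from a script. Its argument "plan" is a list of rows, each an object with "dp": the shift along the tool's x, y, z in mm, a list of three; "spin": the turn about the tool's z in rad. A call has 1 to 5 rows; each row shifts and turns the commanded pose from where the row before left it, along the tool's axes as they then stand; what a row does not reach is not made up. A row lasts 1/10 s, in which the tool goes at most 50 mm and 8.59 degrees, less where a joint would pass 70% of its speed; a pose out of reach is approached as far as the arm can. A call is refused whole if a number of a shift passes 50 or a number of a turn 0.15, either way. A call with a gripper value outside its range is refused whole. "grip" is the closure, from -1 (fully open) to 1 (shut), set as the call begins (left out, the last holds). The fingers move at their own pace and stop on an object; "newtons" is the grip in N (left out, the last holds). Time passes only in rows, so rows that do not move let the fingers close. It gives the time, the measured TCP pose, the force, the opening and the grip force at its end, in the units of the state.
- manip.get_obs(): the state, without advancing time (a new reading comes with each control period).
- viewer.camera(name): name is "scene" or "top" or "wrist"; returns the picture (420x560x3 uint8, blue, green, red); there is no depth.
- viewer.camera_params(name): a dict with "vertical_fov" (degrees; the focal length in pixels is half the picture's height over the tangent of half this angle, whatever the lens; pixels are square), "cx", "cy" (the principal point, pixels), "R" (3x3) and "t" (3): a world point X has camera coordinates R X + t; the wrist camera has in their place "T_tool_cam" (4x4, takes a point from camera to tool coordinates, whose origin is the TCP and whose axes are the flange's). Camera axes: x right, y down, z forward; pixel columns grow to the right and rows downward; lengths in m; the calibration is good to about 2 mm. The wrist camera is an equidistant fisheye: a pixel r from the principal point sees the ray r / f radians off the axis. A picture is of the moment at which its call begins: read the wrist's pose just before it. camera_params takes no time and is no camera call.
- manip.hand_in(): hands the job in; it is judged then, once.
Trained networks look in the newest picture that a camera, given by its name, has taken for a name from the list of things; names that differ only in an ending like _2 or _b are one class to them, and where a whole thing is asked for, a point or a joint stands for the part that bears it (a point fixed in the world has none). Each returns a list of dicts, best first, with "score" (0 to 1); they miss things now and then, are a little off and sometimes report something else, mostly with a low value. They report only what shows in the picture. A call takes as long as a camera call. They do not tell look-alikes from the thing itself.
- finder.find_in(camera, thing): "position" ([x, y, z] in m, in world coordinates, good to about 4 mm: the middle of the surface that is visible of it).
The state is a dict: "clock": time; "joint_pos": joint angles; "joint_velocities": joint speeds; "tau": joint torques, N m; "position": TCP position; "ee_rot": TCP orientation; "ft_force": force on the tool from outside, world axes, zero at the start; "torque": the same for the moment, N m; "grip_width": opening from 0.0 (shut) to 1.0 (fully open); "grasp_force": force on a finger pad.
Only numpy, scipy, OpenCV 4.12 (cv2) and the standard library are available. Lean on these libraries where they do the work, as an engineer would, in place of code of your own. Each camera call takes 0.05 s, during which the arm holds its last target. There are 200 camera calls.

## Working session

There is one attempt and no reset: what is moved stays moved. The work goes in short steps, Python scripts to look and compute and a tool call to move; the robot and the scene stay as the last step left them, time stands still between calls to the robot, and variables do not carry over. Pictures are saved under pics/ and viewed, at most 10 in all, crops included, and the job is handed in when it is done.

Besides the shell and the picture viewer there is one more tool, called after "Call:" by a JSON object that holds its "op" and its "data". arm_command: Moves the arm, as the interface text tells. Its arguments: {"type":"object","properties":{"plan":{"type":"array","items":{"type":"object","properties":{"dp":{"type":"array","items":{"type":"number"}},"spin":{"type":"number"}}}},"grip":{"type":"number"},"newtons":{"type":"number"}},"required":["plan"]}

```bash
ls; mkdir -p pics; python3 - <<'E'
from workcell import manip, viewer, finder
import cv2
o=manip.get_obs();print(o)
for c in ["top","scene"]:
    im=viewer.camera(c);cv2.imwrite(f"pics/{c}0.png",im)
    p=viewer.camera_params(c);print(c,p)
    for t in ["filler","body_plate_centre","cap_plate_centre","rack","spare_a_centre","amber_bottle","white_jar"]:
        print(t,[(d['score'],d['position']) for d in finder.find_in(c,t)[:3]])
print(viewer.camera_params("wrist"))
E
```

```text
pics
{'clock': 0.0, 'joint_pos': array([ 1.16039165,  0.33286009, -0.06467948,  1.46094421,  0.02158379,
        1.34991021, -0.0884977 ]), 'joint_velocities': array([ 0.00036077,  0.00154515,  0.00016916,  0.00046812, -0.00014133,
       -0.0014849 , -0.00014116]), 'tau': array([-4.12330537e-04, -6.25454092e+01,  4.89662960e-02, -3.91597795e+01,
        1.62151270e-02,  9.91892768e-03, -2.29290242e-05]), 'position': array([ 0.23629527, -0.57846609,  0.40392168]), 'ee_rot': array([ 9.81259482e-01,  1.92689700e-01, -1.65900464e-04, -6.94042455e-04]), 'ft_force': array([ 0.73478071,  0.5946128 , -0.24509518]), 'torque': array([ 0.03362226, -0.01063458, -0.06978657]), 'grasp_force': 0.0, 'grip_width': 0.998932094819472}
top {'vertical_fov': 57.976171701266274, 'cx': 273.78682101389757, 'cy': 212.76437458487678, 'R': array([[-0.00375507, -0.99991424,  0.01254669],
       [-0.99440787,  0.00240959, -0.10558023],
       [ 0.10554094, -0.01287299, -0.99433163]]), 't': array([-0.01093796,  0.57506704,  1.33146055])}
filler [(0.92, [0.4851, -0.308, 0.0493]), (0.31, [0.5337, 0.3057, 0.0097])]

[... 823 characters left out ...]
_centre [(0.88, [0.673, 0.0123, 0.0095])]
rack [(0.94, [0.5735, 0.263, 0.0061])]
spare_a_centre [(0.57, [0.5414, 0.2652, 0.0449])]
amber_bottle [(0.89, [0.5238, -0.1761, 0.0693])]
white_jar [(0.57, [0.594, -0.5464, 0.0391]), (0.55, [0.5931, -0.4468, 0.0573])]
{'vertical_fov': 65.70646984690485, 'cx': 285.0071724739412, 'cy': 213.077677855766, 'T_tool_cam': array([[-1.29055308e-04, -9.62201330e-01, -2.72339099e-01,
         7.05041013e-02],
       [ 9.99999804e-01,  4.25966082e-05, -6.24375261e-04,
         2.12682624e-04],
       [ 6.12375429e-04, -2.72339126e-01,  9.62201136e-01,
         3.22480739e-02],
       [ 0.00000000e+00,  0.00000000e+00,  0.00000000e+00,
         1.00000000e+00]])}
```

```bash
python3 -c "
import cv2
a=cv2.imread('pics/top0.png');cv2.imwrite('pics/top0b.png',cv2.resize(a,(800,600),interpolation=cv2.INTER_CUBIC))"
```

```text
(no output)
```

View pics/top0b.png

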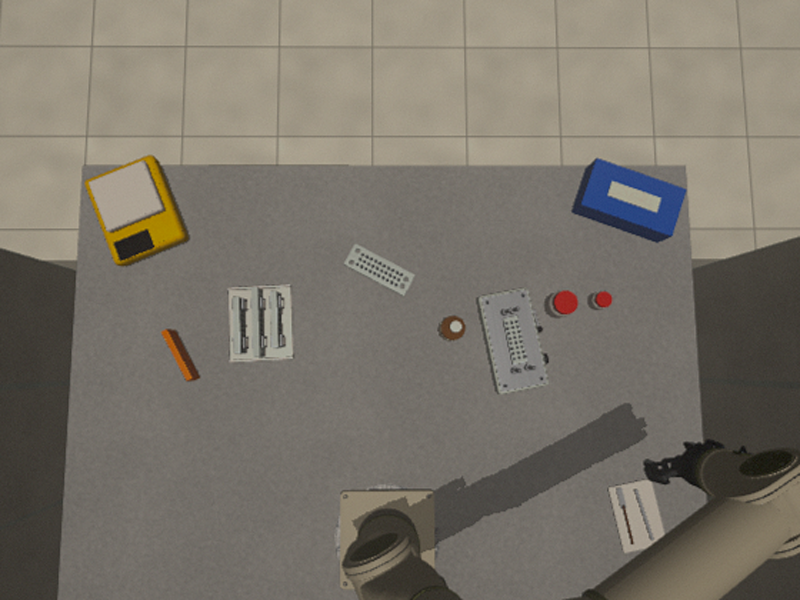

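View pics/scene0.png

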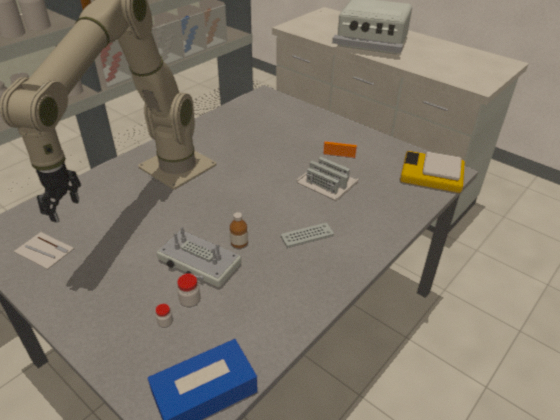

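The top view shows the filler at about (515,340) in the enlarged picture, knobs on its right and the wide post pair toward the robot. The rack is at (260,322), with the longest plate in the middle slot. The cap plate is at (379,269), the bottle at (452,328), and the large and small jars at (565,303) and (601,299). Next I'll look from above the filler.

Call:
{"op": "arm_command", "data": {"plan": [{"dp": [44,-20,0]},{"dp": [44,-20,0]},{"dp": [44,-20,0]},{"dp": [44,-20,0]},{"dp": [44,-20,0]}]}}

```text
invalid input at $.plan[0]: expected keys dp, spin
```

Call:
{"op": "arm_command", "data": {"plan": [{"dp": [44,-20,0]},{"dp": [44,-20,0]},{"dp": [0,0,0]},{"dp": [0,0,0]},{"dp": [0,0,0]}]}}

```text
invalid input at $.plan[0]: expected keys dp, spin
```

```bash
cat > h.py <<'E'
from workcell import manip, viewer, finder
import cv2, numpy as np
from scipy.spatial.transform import Rotation as Rn
def snap(name):
    o=manip.get_obs(); im=viewer.camera("wrist"); cv2.imwrite(f"pics/{name}.png",im)
    np.savez(f"pics/{name}.npz",p=o["position"],q=o["ee_rot"]); return im,o
def cam(p,q):
    P=viewer.camera_params("wrist"); T=np.eye(4); T[:3,:3]=Rn.from_quat(q).as_matrix(); T[:3,3]=p
    return T@P["T_tool_cam"], 210/np.tan(np.radians(P["vertical_fov"]/2)), P["cx"],P["cy"]
def pix2w(uv,z,p,q):
    T,f,cx,cy=cam(p,q); d=np.array(uv,float)-[cx,cy]; r=np.hypot(*d); th=r/f
    v=np.array([*(d/max(r,1e-9)*np.sin(th)),np.cos(th)]); w=T[:3,:3]@v
    return T[:3,3]+w*(z-T[2,3])/w[2]
def w2pix(X,p,q):
    T,f,cx,cy=cam(p,q); c=(np.asarray(X,float)-T[:3,3])@T[:3,:3]
    r=np.hypot(c[...,0],c[...,1]); s=f*np.arctan2(r,c[...,2])/np.maximum(r,1e-9)
    return np.stack([c[...,0]*s+cx,c[...,1]*s+cy],-1)
def yaw(q): x=Rn.from_quat(q).as_matrix()[:,0]; return np.arctan2(x[1],x[0])
def go(x,y,z,yw):
    "print tool-frame steps to a target: spin first, then shift in the spun frame"
    o=manip.get_obs(); p=o["position"]; y0=yaw(o["ee_rot"]); d=np.array([x,y,z])-p
    s=-(yw-y0); c,n=np.cos(yw),np.sin(yw)
    print("at",p.round(4),"yaw",round(y0,4),"spin",round(s,4),"shift mm",(1000*np.array([c*d[0]+n*d[1],n*d[0]-c*d[1],-d[2]])).round(1))
E
python3 - <<'E'
from h import *
im,o=snap("w1"); print(o["clock"],o["position"],yaw(o["ee_rot"]),o["joint_pos"])
for t in ["filler","amber_bottle","white_jar"]: print(t,[(d['score'],d['position']) for d in finder.find_in("wrist",t)[:3]])
cv2.imwrite("pics/w1b.png",cv2.resize(im,(800,600),interpolation=cv2.INTER_CUBIC))
E
```

```text
0.8 [ 0.23636428 -0.57858314  0.40474739] 0.387842633594545 [ 1.16039162  0.33217586 -0.06470905  1.46011097  0.0216169   1.34988938
 -0.08847781]
filler [(0.77, [0.3682, -0.3529, 0.0409])]
amber_bottle []
white_jar []
```

View pics/w1b.png

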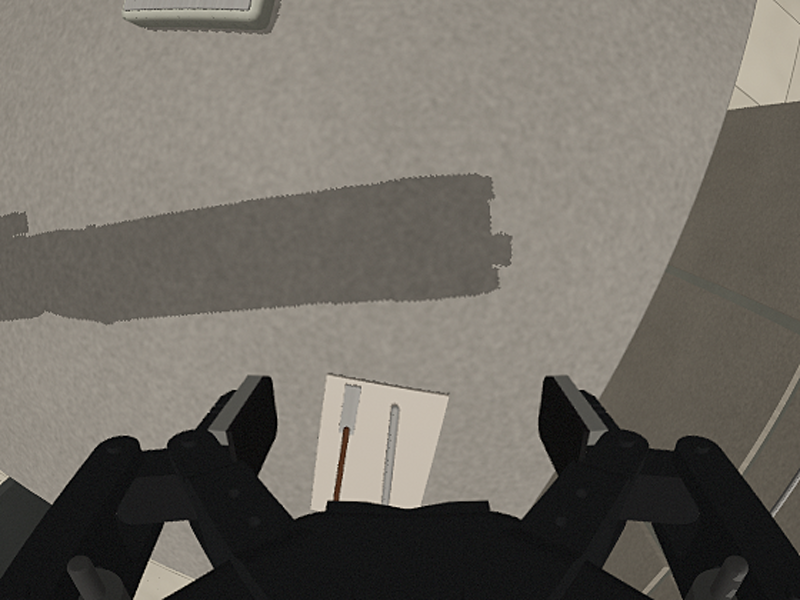

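The spin key is required. The picture shows the start position, with the filler's corner at the top edge.

Call:
{"op": "arm_command", "data": {"plan": [{"dp": [40,-26,0],"spin": 0},{"dp": [40,-26,0],"spin": 0},{"dp": [40,-26,0],"spin": 0},{"dp": [40,-26,0],"spin": 0},{"dp": [40,-26,0],"spin": 0}]}}

```text
clock: 1.5
position: [0.3731, -0.3808, 0.405]
ee_rot: [0.981, 0.193, 0.0, 0.0]
ft_force: [0.8, -0.3, 0.5]
grip_width: 0.998
grasp_force: 0.0
```

Call:
{"op": "arm_command", "data": {"plan": [{"dp": [40,-26,0],"spin": 0},{"dp": [0,0,0],"spin": 0},{"dp": [0,0,0],"spin": 0},{"dp": [0,0,0],"spin": 0}]}}

```text
clock: 1.9
position: [0.3989, -0.3444, 0.4047]
ee_rot: [0.981, 0.192, -0.0, 0.0]
ft_force: [-0.4, -0.3, 0.4]
grip_width: 0.995
grasp_force: 0.0
```

```bash
python3 - <<'E'
from h import *
im,o=snap("w2"); print(o["clock"],o["position"],yaw(o["ee_rot"]),o["joint_pos"])
for t in ["filler","filler_seat","amber_bottle","white_jar"]: print(t,[(d['score'],d['position']) for d in finder.find_in("wrist",t)[:3]])
cv2.imwrite("pics/w2b.png",cv2.resize(im,(800,600),interpolation=cv2.INTER_CUBIC))
E
```

```text
1.9 [ 0.39887478 -0.34437767  0.40473434] 0.386334434105291 [ 0.85960382  0.13030235 -0.25483404  1.70860509  0.03448262  1.30690654
 -0.5866176 ]
filler [(0.59, [0.48, -0.3195, 0.0446])]
filler_seat [(0.94, [0.4793, -0.3159, 0.0458])]
amber_bottle []
white_jar [(0.66, [0.5617, -0.4247, 0.0794]), (0.59, [0.5838, -0.5316, 0.0462])]
```

View pics/w2b.png

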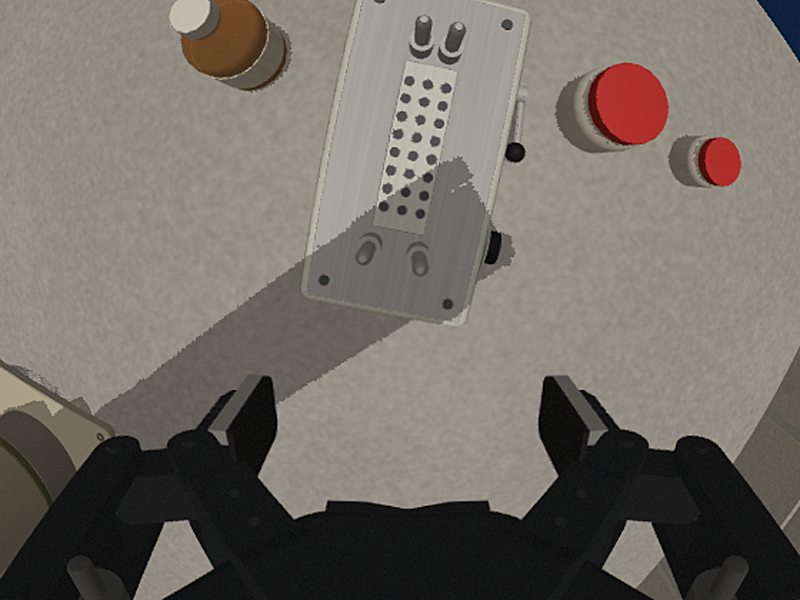

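The wrist view shows the filler. Pin tops are at (424,19) and (459,26) at the far, narrow end and (370,242) and (420,254) at the near, wide end. Bed corners are (407,61), (457,71), (424,235) and (374,224). I'll fit the pose from these.

```bash
cat >> h.py <<'E'
from scipy.optimize import least_squares
def fit(pts,uv,p,q,x0):
    "pose x,y,yaw of a body whose points pts (body xyz, z=world height) show at uv"
    pts=np.array(pts,float);uv=np.array(uv,float)
    def W(s): c,n=np.cos(s[2]),np.sin(s[2]); return np.c_[s[0]+c*pts[:,0]-n*pts[:,1],s[1]+n*pts[:,0]+c*pts[:,1],pts[:,2]]
    r=least_squares(lambda s:(w2pix(W(s),p,q)-uv).ravel(),x0)
    return r.x,r.fun.reshape(-1,2).round(1)
E
python3 - <<'E'
from h import *
d=np.load("pics/w2.npz");p,q=d["p"],d["q"]
pins=[[-.072,-.010,.111],[-.072,.010,.111],[.072,-.017,.111],[.072,.017,.111]]
bed=[[-.058,-.018,.06],[-.058,.018,.06],[.058,.018,.06],[.058,-.018,.06]]
a=np.array([[424,19],[459,26],[370,242],[420,254]])*.7; b=np.array([[407,61],[457,71],[424,235],[374,224]])*.7
for P,U in [(pins,a),(bed,b),(pins+bed,np.r_[a,b])]: print(*fit(P,U,p,q,[.48,-.31,3.2]))
go(.52,.15,.405,yaw(q))
E
```

```text
[ 0.48989887 -0.31428503  3.33000042] [[ 1.4 -6.3]
 [ 1.3 -6.1]
 [-4.1  5.9]
 [ 1.8  5.4]]
[ 0.4847592  -0.31555773  3.33265669] [[-0.8 -1.3]
 [ 1.4 -0.8]
 [ 0.6  0.7]
 [-1.1  1.3]]
[ 0.48767098 -0.31483272  3.33088814] [[ 0.9 -3.8]
 [ 0.9 -3.7]
 [-4.4  8.6]
 [ 1.4  8.2]
 [-0.3 -4.2]
 [ 1.9 -3.6]
 [ 0.9 -2.4]
 [-0.8 -1.8]]
at [ 0.399  -0.3442  0.4046] yaw 0.3863 spin -0.0001 shift mm [ 2.982e+02 -4.122e+02 -4.000e-01]
```

Call:
{"op": "arm_command", "data": {"plan": [{"dp": [0,0,0],"spin": 0.13},{"dp": [0,0,0],"spin": 0.13},{"dp": [0,0,0],"spin": 0.13},{"dp": [4,-49,0],"spin": 0},{"dp": [4,-49,0],"spin": 0}], "grip": 0.25}}

```text
clock: 2.65
position: [0.4073, -0.2453, 0.4044]
ee_rot: [1.0, -0.003, -0.0, -0.0]
ft_force: [1.2, 1.6, 0.5]
grip_width: 0.373
grasp_force: 0.0
```

Call:
{"op": "arm_command", "data": {"plan": [{"dp": [4,-49,0],"spin": 0},{"dp": [4,-49,0],"spin": 0},{"dp": [4,-49,0],"spin": 0},{"dp": [4,-49,0],"spin": 0},{"dp": [4,-49,0],"spin": 0}]}}

```text
clock: 3.15
position: [0.428, 0.0012, 0.405]
ee_rot: [1.0, -0.002, 0.0, 0.0]
ft_force: [2.0, -0.4, -0.1]
grip_width: 0.378
grasp_force: 0.0
```

Call:
{"op": "arm_command", "data": {"plan": [{"dp": [4,-49,0],"spin": 0},{"dp": [4,-49,0],"spin": 0},{"dp": [4,-49,0],"spin": 0},{"dp": [4,-49,0],"spin": 0},{"dp": [4,-49,0],"spin": 0}]}}

```text
clock: 3.65
position: [0.449, 0.2459, 0.4051]
ee_rot: [1.0, -0.002, 0.001, -0.0]
ft_force: [2.0, -0.9, -0.1]
grip_width: 0.375
grasp_force: 0.0
```

Call:
{"op": "arm_command", "data": {"plan": [{"dp": [0,-49,0],"spin": 0},{"dp": [0,0,0],"spin": 0},{"dp": [0,0,0],"spin": 0},{"dp": [0,0,0],"spin": 0}]}}

```text
clock: 4.05
position: [0.4495, 0.2923, 0.4045]
ee_rot: [1.0, -0.002, -0.0, 0.0]
ft_force: [-0.5, -0.8, 0.4]
grip_width: 0.378
grasp_force: 0.0
```

```bash
python3 - <<'E'
from h import *
im,o=snap("w3"); print(o["clock"],o["position"],yaw(o["ee_rot"]),o["joint_pos"],o["grip_width"])
for t in ["rack","body_plate_centre","spare_a_centre"]: print(t,[(d['score'],d['position']) for d in finder.find_in("wrist",t)[:3]])
cv2.imwrite("pics/w3b.png",cv2.resize(im,(800,600),interpolation=cv2.INTER_CUBIC))
E
```

```text
4.05 [0.44952082 0.29227315 0.40450277] -0.0039902259004017055 [ 0.12050261  0.24144082 -0.89571973  1.65970472  0.19373621  1.33417993
 -2.38167868] 0.37813451626885075
rack [(0.94, [0.5295, 0.3071, 0.0056])]
body_plate_centre [(0.73, [0.5295, 0.3198, 0.061])]
spare_a_centre [(0.71, [0.536, 0.2762, 0.0642])]
```

View pics/w3b.png

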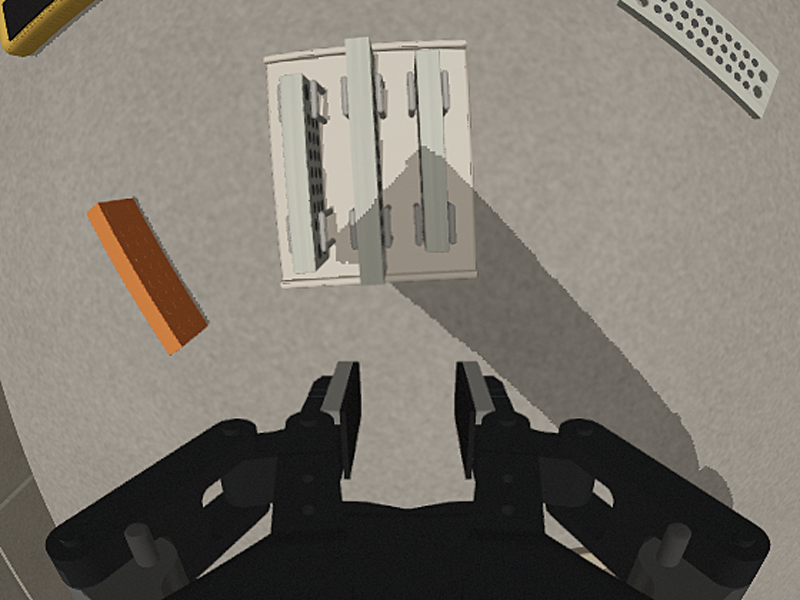

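The wrist view shows the long plate in the middle slot, its top-edge corners at (346,39), (369,38), (384,283) and (361,284). Short plates stand either side, and the orange look-alike lies at (150,280).

```bash
python3 - <<'E'
from h import *
d=np.load("pics/w3.npz");p,q=d["p"],d["q"]
P=[[.085,.008,.064],[.085,-.008,.064],[-.085,-.008,.064],[-.085,.008,.064]]
s,r=fit(P,np.array([[346,39],[369,38],[384,283],[361,284]])*.7,p,q,[.53,.3,0]);print(s,r)
go(s[0],s[1],.30,s[2]); go(s[0],s[1],.155+.044,s[2])
E
```

```text
[0.5312958  0.32044151 0.04990954] [[-0.5 -0.8]
 [ 0.3 -1.6]
 [ 0.1  1.1]
 [-0.1  1.3]]
at [0.4494 0.2923 0.4049] yaw -0.0045 spin -0.0544 shift mm [ 83.2 -24.  104.9]
at [0.4494 0.2923 0.4049] yaw -0.0045 spin -0.0544 shift mm [ 83.2 -24.  205.9]
```

Call:
{"op": "arm_command", "data": {"plan": [{"dp": [0,0,0],"spin": -0.054},{"dp": [41.6,-12,50],"spin": 0},{"dp": [41.6,-12,50],"spin": 0},{"dp": [0,0,0],"spin": 0},{"dp": [0,0,0],"spin": 0}]}}

```text
clock: 4.75
position: [0.511, 0.3143, 0.3281]
ee_rot: [1.0, 0.025, -0.001, 0.0]
ft_force: [-0.6, 0.8, 1.7]
grip_width: 0.374
grasp_force: 0.0
```

```bash
python3 - <<'E'
from h import *
im,o=snap("w4"); print(o["clock"],o["grip_width"])
go(.5313,.3204,.199,.0499)
cv2.imwrite("pics/w4b.png",cv2.resize(im,(800,600),interpolation=cv2.INTER_CUBIC))
E
```

```text
4.75 0.3740502334319
at [0.5106 0.3149 0.3299] yaw 0.0517 spin 0.0018 shift mm [ 21.   -4.5 130.9]
```

View pics/w4b.png

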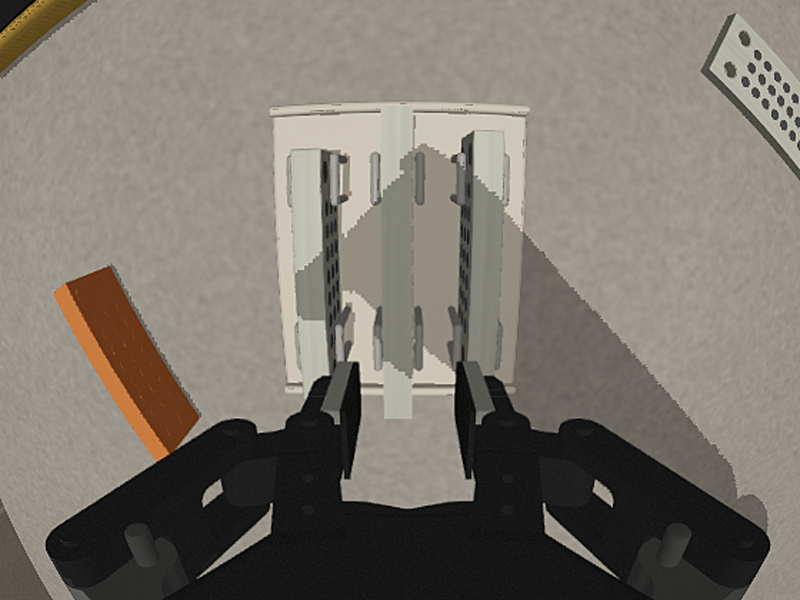

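The plate's top edge runs at column 397, about 4 mm left of the finger centre, which agrees with the fit. The last rows were cut short by the 50 mm limit. Descending now.

Call:
{"op": "arm_command", "data": {"plan": [{"dp": [21,-4.5,10],"spin": 0},{"dp": [0,0,40],"spin": 0},{"dp": [0,0,0],"spin": 0}]}}

```text
clock: 5.1
position: [0.5305, 0.3193, 0.2774]
ee_rot: [1.0, 0.026, -0.001, 0.001]
ft_force: [-1.6, -1.2, -0.1]
grip_width: 0.38
grasp_force: 0.0
```

Call:
{"op": "arm_command", "data": {"plan": [{"dp": [0,0,30],"spin": 0},{"dp": [0,0,25],"spin": 0},{"dp": [0,0,25],"spin": 0},{"dp": [0,0,0],"spin": 0},{"dp": [0,0,0],"spin": 0}]}}

```text
clock: 5.6
position: [0.5317, 0.3208, 0.2019]
ee_rot: [1.0, 0.026, 0.001, -0.0]
ft_force: [0.8, -0.3, 0.5]
grip_width: 0.372
grasp_force: 0.0
```

Call:
{"op": "arm_command", "data": {"plan": [{"dp": [0,0,0],"spin": 0},{"dp": [0,0,0],"spin": 0},{"dp": [0,0,0],"spin": 0},{"dp": [0,0,0],"spin": 0}], "grip": 1, "newtons": 50}}

```text
clock: 6.0
position: [0.5321, 0.321, 0.202]
ee_rot: [1.0, 0.026, 0.002, -0.001]
ft_force: [-1.6, -1.9, 8.9]
grip_width: 0.181
grasp_force: 50.1
```

Call:
{"op": "arm_command", "data": {"plan": [{"dp": [0,0,-10],"spin": 0},{"dp": [0,0,-20],"spin": 0},{"dp": [0,0,-30],"spin": 0},{"dp": [0,0,-30],"spin": 0},{"dp": [0,0,-20],"spin": 0}]}}

```text
clock: 6.5
position: [0.5315, 0.3208, 0.3126]
ee_rot: [1.0, 0.026, 0.001, -0.001]
ft_force: [0.3, 0.1, -3.3]
grip_width: 0.177
grasp_force: 48.9
```

Call:
{"op": "arm_command", "data": {"plan": [{"dp": [-14,38,0],"spin": 0},{"dp": [-14,38,0],"spin": 0},{"dp": [-14,38,0],"spin": 0},{"dp": [-14,38,0],"spin": 0},{"dp": [-14,38,0],"spin": 0}]}}

```text
clock: 7.0
position: [0.4706, 0.1259, 0.31]
ee_rot: [1.0, 0.026, 0.0, 0.0]
ft_force: [1.2, -0.1, -3.0]
grip_width: 0.179
grasp_force: 49.7
```

Call:
{"op": "arm_command", "data": {"plan": [{"dp": [0,0,30],"spin": 0},{"dp": [0,0,30],"spin": 0},{"dp": [0,0,30],"spin": 0},{"dp": [0,0,15],"spin": 0},{"dp": [0,0,0],"spin": 0}]}}

```text
clock: 7.5
position: [0.4709, 0.127, 0.2033]
ee_rot: [1.0, 0.026, -0.001, 0.0]
ft_force: [-0.5, 0.5, -3.5]
grip_width: 0.179
grasp_force: 49.9
```

Call:
{"op": "arm_command", "data": {"plan": [{"dp": [0,0,4],"spin": 0},{"dp": [0,0,4],"spin": 0},{"dp": [0,0,2],"spin": 0},{"dp": [0,0,0],"spin": 0},{"dp": [0,0,0],"spin": 0}]}}

```text
clock: 8.0
position: [0.4717, 0.1271, 0.1944]
ee_rot: [1.0, 0.026, 0.0, 0.0]
ft_force: [-0.1, -0.5, -3.6]
grip_width: 0.182
grasp_force: 49.9
```

Call:
{"op": "arm_command", "data": {"plan": [{"dp": [0,0,1],"spin": 0},{"dp": [0,0,1],"spin": 0},{"dp": [0,0,0],"spin": 0}]}}

```text
clock: 8.3
position: [0.4717, 0.1274, 0.1939]
ee_rot: [1.0, 0.026, 0.0, 0.001]
ft_force: [-11.3, -4.0, 24.8]
grip_width: 0.181
grasp_force: 54.3
```

Call:
{"op": "arm_command", "data": {"plan": [{"dp": [0,0,-1],"spin": 0},{"dp": [0,0,0],"spin": 0},{"dp": [0,0,0],"spin": 0},{"dp": [0,0,0],"spin": 0},{"dp": [0,0,-8],"spin": 0}], "grip": -1}}

```text
clock: 8.8
position: [0.4711, 0.1269, 0.2006]
ee_rot: [1.0, 0.026, -0.001, 0.0]
ft_force: [0.3, 0.1, 1.2]
grip_width: 0.996
grasp_force: 0.0
```

Call:
{"op": "arm_command", "data": {"plan": [{"dp": [0,10,0],"spin": 0},{"dp": [0,10,0],"spin": 0},{"dp": [0,6,0],"spin": 0},{"dp": [0,6,0],"spin": 0},{"dp": [0,6,0],"spin": 0}]}}

```text
clock: 9.3
position: [0.4735, 0.0885, 0.2011]
ee_rot: [1.0, 0.026, 0.0, -0.0]
ft_force: [-0.8, 0.6, 1.4]
grip_width: 1.001
grasp_force: 0.4
```

Call:
{"op": "arm_command", "data": {"plan": [{"dp": [0,6,0],"spin": 0},{"dp": [0,6,0],"spin": 0},{"dp": [0,5,0],"spin": 0},{"dp": [0,0,0],"spin": 0},{"dp": [0,0,0],"spin": 0}]}}

```text
clock: 9.8
position: [0.4743, 0.0721, 0.2011]
ee_rot: [1.0, 0.026, 0.0, 0.0]
ft_force: [-0.2, -0.7, -0.6]
grip_width: 1.002
grasp_force: 0.0
```

```bash
python3 - <<'E'
from h import *
im,o=snap("w5"); print(o["clock"],o["position"],o["grip_width"],o["ft_force"])
t=cv2.resize(im,(560,420)); s=viewer.camera("top")[150:300,130:420]; s=cv2.resize(s,(800,414),interpolation=cv2.INTER_CUBIC)
out=np.zeros((600,800,3),np.uint8); out[:330,:440]=cv2.resize(im,(440,330)); out[330:,:]=s[90:360]; out[:330,440:]=cv2.resize(viewer.camera("scene")[100:300,200:420],(360,330)); cv2.imwrite("pics/w5b.png",out)
E
```

```text
9.8 [0.47432584 0.07212285 0.20110091] 1.002382797818642 [-0.22113432 -0.66456026 -0.57131631]
```

View pics/w5b.png

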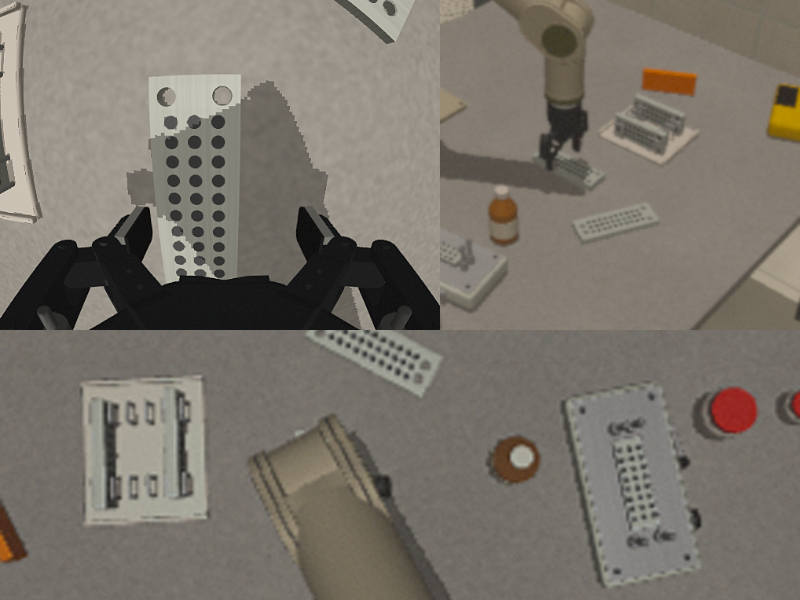

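The plate lies flat. Its far-end holes at (166,97) and (222,96) are about 34 mm apart, so the wide (+x) end points to world +x. I'll turn the gripper half around before regrasping, which keeps joint 7 comfortable at the filler.

Call:
{"op": "arm_command", "data": {"plan": [{"dp": [0,0,-45],"spin": 0},{"dp": [0,0,-45],"spin": 0},{"dp": [38,0,-20],"spin": 0},{"dp": [38,0,-20],"spin": 0},{"dp": [0,0,0],"spin": -0.149}]}}

```text
clock: 10.45
position: [0.5539, 0.0759, 0.3341]
ee_rot: [0.995, 0.1, 0.003, -0.0]
ft_force: [-0.0, 0.4, 0.3]
grip_width: 0.998
grasp_force: 0.0
```

Call:
{"op": "arm_command", "data": {"plan": [{"dp": [0,0,0],"spin": -0.149},{"dp": [0,0,0],"spin": -0.149},{"dp": [0,0,0],"spin": -0.149},{"dp": [0,0,0],"spin": -0.149},{"dp": [0,0,0],"spin": -0.149}]}}

```text
clock: 10.95
position: [0.5502, 0.0764, 0.3311]
ee_rot: [0.889, 0.458, -0.0, -0.0]
ft_force: [-0.0, 0.3, -0.2]
grip_width: 1.001
grasp_force: 0.0
```

Call:
{"op": "arm_command", "data": {"plan": [{"dp": [0,0,0],"spin": -0.149},{"dp": [0,0,0],"spin": -0.149},{"dp": [0,0,0],"spin": -0.149},{"dp": [0,0,0],"spin": -0.149},{"dp": [0,0,0],"spin": -0.149}]}}

```text
clock: 11.45
position: [0.5502, 0.0763, 0.3311]
ee_rot: [0.661, 0.75, -0.0, 0.0]
ft_force: [-0.1, -0.7, -1.0]
grip_width: 1.001
grasp_force: 0.0
```

Call:
{"op": "arm_command", "data": {"plan": [{"dp": [0,0,0],"spin": -0.149},{"dp": [0,0,0],"spin": -0.149},{"dp": [0,0,0],"spin": -0.149},{"dp": [0,0,0],"spin": -0.149},{"dp": [0,0,0],"spin": -0.149}]}}

```text
clock: 11.95
position: [0.5502, 0.0763, 0.3311]
ee_rot: [0.343, 0.939, -0.0, 0.0]
ft_force: [0.0, 0.7, 0.5]
grip_width: 1.0
grasp_force: 0.0
```

Call:
{"op": "arm_command", "data": {"plan": [{"dp": [0,0,0],"spin": -0.149},{"dp": [0,0,0],"spin": -0.149},{"dp": [0,0,0],"spin": -0.149},{"dp": [0,0,0],"spin": -0.149},{"dp": [0,0,0],"spin": -0.149}]}}

```text
clock: 12.45
position: [0.5502, 0.0762, 0.331]
ee_rot: [-0.023, 1.0, 0.0, -0.0]
ft_force: [-0.4, 0.5, 0.0]
grip_width: 1.005
grasp_force: 0.0
```

Call:
{"op": "arm_command", "data": {"plan": [{"dp": [0,0,0],"spin": 0},{"dp": [0,0,0],"spin": 0},{"dp": [0,0,0],"spin": 0}]}}

```text
clock: 12.75
position: [0.5502, 0.0762, 0.3311]
ee_rot: [-0.018, 1.0, -0.0, 0.0]
ft_force: [-0.7, 0.1, -0.0]
grip_width: 1.001
grasp_force: 0.0
```

```bash
python3 - <<'E'
from h import *
im,o=snap("w6"); print(o["clock"],o["position"],yaw(o["ee_rot"]),o["joint_pos"])
print([(d['score'],d['position']) for d in finder.find_in("wrist","body_plate_centre")[:3]])
cv2.imwrite("pics/w6b.png",cv2.resize(im,(800,600),interpolation=cv2.INTER_CUBIC))
E
```

```text
12.75 [0.5502201  0.07617219 0.33112829] -3.105742434058931 [ 0.81458345  0.64976998 -1.39243279  1.69506255  0.65423067  1.36419253
  0.91703706]
[(0.76, [0.4727, 0.0925, 0.0132])]
```

View pics/w6b.png

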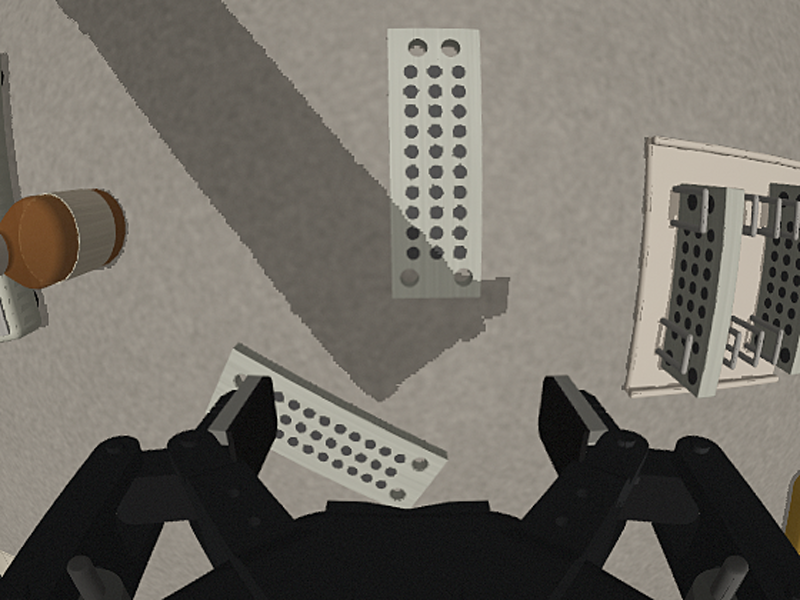

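The plate's narrow holes are at (417,47) and (450,47), the wide ones at (409,277) and (463,278), with corners at (388,29), (480,29), (480,297) and (392,298). The cap plate's wide pair is at its world +y end, at (420,464) and (398,494).

```bash
python3 - <<'E'
from h import *
d=np.load("pics/w6.npz");p,q=d["p"],d["q"]
H=[[-.072,-.01,.016],[-.072,.01,.016],[.072,-.017,.016],[.072,.017,.016]]
C=[[-.085,-.028,.016],[-.085,.028,.016],[.085,.028,.016],[.085,-.028,.016]]
h=np.array([[417,47],[450,47],[409,277],[463,278]])*.7;c=np.array([[388,29],[480,29],[480,297],[392,298]])*.7
for P,U in [(H,h),(C,c),(H+C,np.r_[h,c])]: s,r=fit(P,U,p,q,[.47,.09,0]);print(s,r.tolist())
go(s[0],s[1],.25,s[2]-np.pi)
E
```

```text
[0.47275564 0.09077056 0.05007481] [[0.0, -0.3], [0.1, -0.1], [-0.2, 0.7], [0.0, -0.4]]
[0.47292722 0.09118615 0.04785505] [[-0.1, -0.8], [-0.0, -0.1], [0.1, 0.5], [-0.0, 0.5]]
[0.47283891 0.09097518 0.04873806] [[0.4, -0.2], [0.4, 0.0], [-0.0, 0.8], [0.2, -0.3], [-0.4, -0.9], [-0.4, -0.3], [0.0, 0.3], [-0.2, 0.4]]
at [0.5502 0.0762 0.3312] yaw -3.1044 spin -0.0116 shift mm [76.6 18.6 81.2]
```

Call:
{"op": "arm_command", "data": {"plan": [{"dp": [38.3,9.3,20],"spin": -0.0116},{"dp": [38.3,9.3,20],"spin": 0},{"dp": [0,0,40],"spin": 0},{"dp": [0,0,30],"spin": 0},{"dp": [0,0,0],"spin": 0}]}}

```text
clock: 13.35
position: [0.4715, 0.0906, 0.2186]
ee_rot: [-0.025, 1.0, -0.001, -0.002]
ft_force: [-0.6, -0.2, 0.6]
grip_width: 0.999
grasp_force: 0.0
```

```bash
python3 - <<'E'
from h import *
print(manip.get_obs()["joint_pos"].round(2));go(.4728,.0909,.172,.0488-np.pi)
E
```

```text
[ 0.81  0.59 -1.3   1.98  0.66  1.09  0.84]
at [0.4715 0.0906 0.2186] yaw -3.0917 spin 0.0011 shift mm [-1.3  0.3 46.6]
```

Call:
{"op": "arm_command", "data": {"plan": [{"dp": [-1.2,0.3,20],"spin": 0},{"dp": [0,0,15],"spin": 0},{"dp": [0,0,8],"spin": 0},{"dp": [0,0,3],"spin": 0},{"dp": [0,0,0],"spin": 0}]}}

```text
clock: 13.85
position: [0.4742, 0.0917, 0.1754]
ee_rot: [-0.025, 1.0, 0.0, 0.0]
ft_force: [-0.2, 0.1, 0.7]
grip_width: 1.002
grasp_force: 0.0
```

Call:
{"op": "arm_command", "data": {"plan": [{"dp": [0,0,0],"spin": 0},{"dp": [0,0,0],"spin": 0},{"dp": [0,0,0],"spin": 0},{"dp": [0,0,0],"spin": 0}], "grip": 1, "newtons": 50}}

```text
clock: 14.25
position: [0.4744, 0.0916, 0.176]
ee_rot: [-0.025, 1.0, -0.0, 0.0]
ft_force: [-2.3, -1.2, 8.9]
grip_width: 0.639
grasp_force: 52.1
```

Call:
{"op": "arm_command", "data": {"plan": [{"dp": [0,0,-20],"spin": 0},{"dp": [0,0,-44],"spin": 0},{"dp": [0,0,-45],"spin": 0},{"dp": [0,0,-45],"spin": 0},{"dp": [0,-20,0],"spin": 0}]}}

```text
clock: 14.75
position: [0.4758, 0.075, 0.3344]
ee_rot: [-0.028, 1.0, 0.0, 0.004]
ft_force: [0.7, 0.5, -3.9]
grip_width: 0.635
grasp_force: 56.2
```

Call:
{"op": "arm_command", "data": {"plan": [{"dp": [1,-39,0],"spin": 0},{"dp": [1,-39,0],"spin": 0},{"dp": [1,-39,0],"spin": 0},{"dp": [1,-39,0],"spin": 0},{"dp": [1,-39,0],"spin": 0}]}}

```text
clock: 15.25
position: [0.4795, -0.1251, 0.3291]
ee_rot: [-0.025, 1.0, -0.0, -0.0]
ft_force: [0.5, -0.1, -2.6]
grip_width: 0.636
grasp_force: 56.2
```

Call:
{"op": "arm_command", "data": {"plan": [{"dp": [1,-39,0],"spin": 0},{"dp": [1,-39,0],"spin": 0},{"dp": [1,-39,0],"spin": 0},{"dp": [1,-39,0],"spin": 0},{"dp": [1,-37,0],"spin": 0}]}}

```text
clock: 15.75
position: [0.4842, -0.3184, 0.3289]
ee_rot: [-0.025, 1.0, -0.0, -0.0]
ft_force: [0.4, -0.0, -3.0]
grip_width: 0.634
grasp_force: 56.2
```

```bash
python3 - <<'E'
from h import *
o=manip.get_obs();print(o["joint_pos"].round(2),o["ft_force"]);go(.485,-.316,.33,.19)
E
```

```text
[ 1.43  0.61 -1.26  1.64  0.6   1.34  1.71] [ 0.43888576 -0.02081172 -2.95608536]
at [ 0.4842 -0.3184  0.3289] yaw -3.0915 spin -3.2815 shift mm [ 1.2 -2.2 -1.1]
```

Call:
{"op": "arm_command", "data": {"plan": [{"dp": [0,0,0],"spin": 0.149},{"dp": [0,0,0],"spin": 0.149},{"dp": [0,0,0],"spin": 0.149},{"dp": [0,0,0],"spin": 0.149},{"dp": [0,0,0],"spin": 0.149}]}}

```text
clock: 16.25
position: [0.4845, -0.3163, 0.329]
ee_rot: [0.343, 0.939, 0.0, -0.0]
ft_force: [0.0, -1.1, -3.9]
grip_width: 0.639
grasp_force: 56.2
```

Call:
{"op": "arm_command", "data": {"plan": [{"dp": [0,0,0],"spin": 0.149},{"dp": [0,0,0],"spin": 0.149},{"dp": [0,0,0],"spin": 0.149},{"dp": [0,0,0],"spin": 0.149},{"dp": [0,0,0],"spin": 0.149}]}}

```text
clock: 16.75
position: [0.4845, -0.3162, 0.3289]
ee_rot: [0.661, 0.75, -0.0, -0.0]
ft_force: [-0.0, 0.2, -3.2]
grip_width: 0.638
grasp_force: 56.2
```

Call:
{"op": "arm_command", "data": {"plan": [{"dp": [0,0,0],"spin": 0.149},{"dp": [0,0,0],"spin": 0.149},{"dp": [0,0,0],"spin": 0.149},{"dp": [0,0,0],"spin": 0.149},{"dp": [0,0,0],"spin": 0.149}]}}

```text
clock: 17.25
position: [0.4846, -0.3162, 0.3289]
ee_rot: [0.889, 0.458, -0.0, -0.0]
ft_force: [0.2, -0.1, -4.1]
grip_width: 0.64
grasp_force: 56.2
```

Call:
{"op": "arm_command", "data": {"plan": [{"dp": [0,0,0],"spin": 0.149},{"dp": [0,0,0],"spin": 0.149},{"dp": [0,0,0],"spin": 0.149},{"dp": [0,0,0],"spin": 0.149},{"dp": [0,0,0],"spin": 0.149}]}}

```text
clock: 17.75
position: [0.4846, -0.3161, 0.3288]
ee_rot: [0.995, 0.103, -0.0, -0.0]
ft_force: [-0.9, -0.3, -3.6]
grip_width: 0.638
grasp_force: 56.2
```

Call:
{"op": "arm_command", "data": {"plan": [{"dp": [0,40,0],"spin": 0.022},{"dp": [0,40,0],"spin": 0},{"dp": [0,0,0],"spin": 0},{"dp": [0,0,0],"spin": 0},{"dp": [0,0,0],"spin": 0}]}}

```text
clock: 18.25
position: [0.501, -0.3937, 0.3289]
ee_rot: [0.995, 0.096, -0.0, -0.001]
ft_force: [0.3, 0.2, -3.6]
grip_width: 0.637
grasp_force: 56.2
```

```bash
python3 - <<'E'
from h import *
im,o=snap("w7"); print(o["clock"],o["position"],yaw(o["ee_rot"]),o["joint_pos"].round(2))
cv2.imwrite("pics/w7b.png",cv2.resize(im,(800,600),interpolation=cv2.INTER_CUBIC))
E
```

```text
18.25 [ 0.50099128 -0.39372944  0.32889644] 0.19170304778960856 [ 1.08  0.49 -0.65  1.49  0.3   1.26 -0.99]
```

View pics/w7b.png

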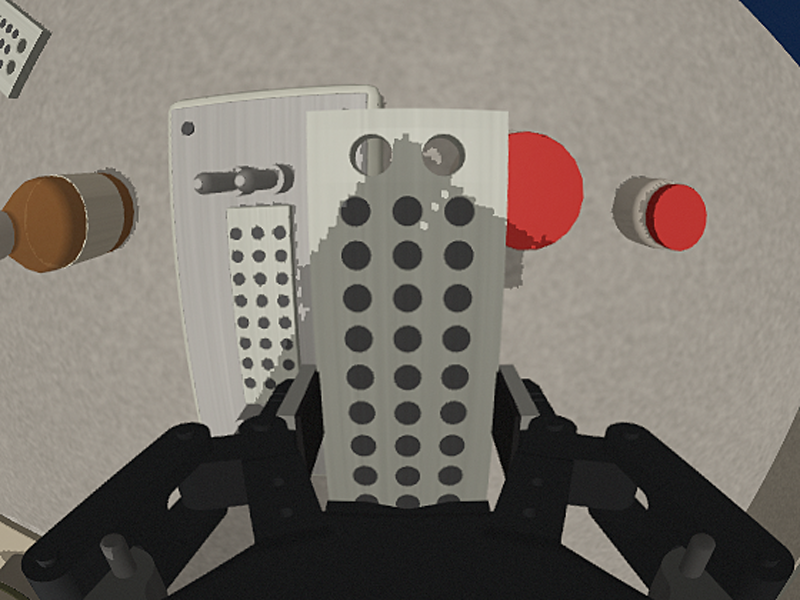

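The held plate shows its narrow holes at (371,154) and (444,154) and its end corners at (306,111) and (509,110). The filler's far pin tips are near (203,183) and (243,181), and the bed's far corners are (226,208) and (292,205).

```bash
python3 - <<'E'
from h import *
d=np.load("pics/w2.npz");e=np.load("pics/w7.npz")
pins=np.array([[-.072,-.010,.111],[-.072,.010,.111],[.072,-.017,.111],[.072,.017,.111]])
bed=np.array([[-.058,-.018,.06],[-.058,.018,.06],[.058,.018,.06],[.058,-.018,.06]])
a=np.array([[424,19],[459,26],[363,261],[422,272]])*.7; b=np.array([[407,61],[457,71],[424,235],[374,224]])*.7
c=np.array([[203,183],[243,181]])*.7; g=np.array([[226,208],[292,205]])*.7
def W(s,pts): k,n=np.cos(s[2]),np.sin(s[2]); return np.c_[s[0]+k*pts[:,0]-n*pts[:,1],s[1]+n*pts[:,0]+k*pts[:,1],pts[:,2]]
def F(s): return np.r_[w2pix(W(s,pins),d["p"],d["q"])-a,w2pix(W(s,bed),d["p"],d["q"])-b,w2pix(W(s,pins[:2]),e["p"],e["q"])-c,w2pix(W(s,bed[:2]),e["p"],e["q"])-g]
r=least_squares(lambda s:F(s).ravel(),[.485,-.316,3.33],loss="soft_l1");print(r.x);print(F(r.x).round(1).tolist())
# plate in tool: x,y,yaw,z(top face). tool x=-plate x, narrow end at +x ; identity pose -> tool coords
P=np.array([[.072,-.01],[.072,.01],[.085,-.028],[.085,.028]]);U=np.array([[371,154],[444,154],[306,111],[509,110]])*.7
def G(s): k,n=np.cos(s[2]),np.sin(s[2]); X=np.c_[s[0]+k*P[:,0]-n*P[:,1],s[1]+n*P[:,0]+k*P[:,1],np.full(4,s[3])]; return w2pix(X,[0,0,0],[0,0,0,1])-U
q=least_squares(lambda s:G(s).ravel(),[0,0,0,.15]);print(q.x,G(q.x).round(1).tolist())
E
```

```text
[ 0.48465902 -0.31600593  3.32482044]
[[1.8, -0.2], [1.7, 0.1], [0.4, -1.0], [-0.3, -0.6], [0.4, -1.1], [2.5, -0.3], [0.7, 1.0], [-0.8, 1.3], [-3.2, 0.8], [-1.2, 0.2], [0.3, 0.0], [-1.1, 0.4]]
[ 0.00473129  0.00024059 -0.00406542  0.16097429] [[-0.0, 0.2], [0.1, -0.0], [-0.0, -0.1], [-0.1, -0.0]]
```

```bash
python3 - <<'E'
from h import *
go(.4812,-.3166,.300,.182)
E
```

```text
at [ 0.501  -0.3936  0.3291] yaw 0.192 spin 0.01 shift mm [ -5.6 -79.3  29.1]
```

Call:
{"op": "arm_command", "data": {"plan": [{"dp": [-2.8,-39.6,0],"spin": 0.01},{"dp": [-2.8,-39.6,0],"spin": 0},{"dp": [0,0,15],"spin": 0},{"dp": [0,0,14],"spin": 0},{"dp": [0,0,0],"spin": 0}]}}

```text
clock: 18.8
position: [0.4798, -0.318, 0.2981]
ee_rot: [0.996, 0.09, -0.001, -0.001]
ft_force: [-0.1, 0.1, -3.4]
grip_width: 0.637
grasp_force: 56.2
```

Call:
{"op": "arm_command", "data": {"plan": [{"dp": [0,0,0],"spin": 0},{"dp": [0,0,0],"spin": 0}]}}

```text
clock: 19.0
position: [0.4809, -0.3186, 0.3005]
ee_rot: [0.996, 0.09, 0.0, 0.0]
ft_force: [0.8, -0.7, -3.1]
grip_width: 0.637
grasp_force: 56.2
```

```bash
python3 - <<'E'
from h import *
im,o=snap("w8"); print(o["clock"]);go(.4812,-.3166,.300,.182)
c=im[80:170,225:345]; cv2.imwrite("pics/w8b.png",cv2.resize(c,None,fx=6.6,fy=6.6,interpolation=cv2.INTER_CUBIC))
E
```

```text
19.0
at [ 0.4809 -0.3185  0.3006] yaw 0.1798 spin -0.0022 shift mm [ 0.6 -1.8  0.6]
```

View pics/w8b.png

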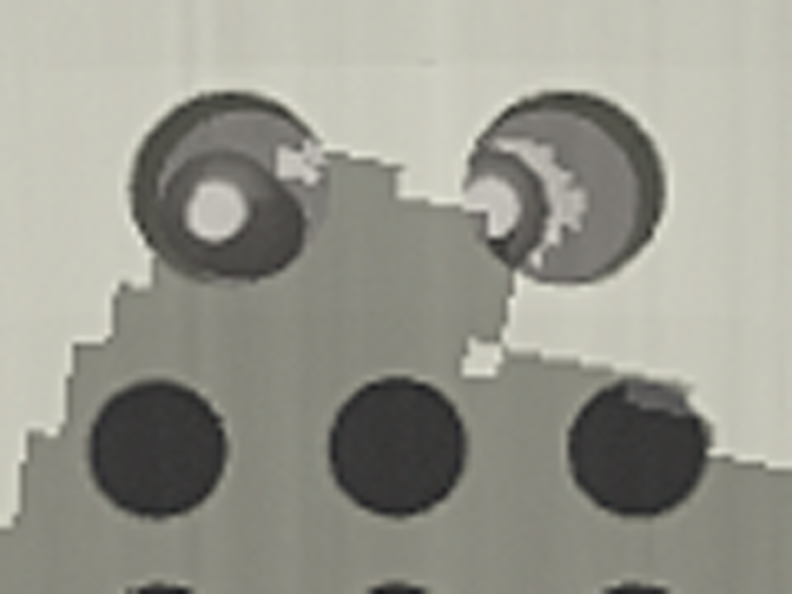

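Through the narrow holes, centred at crop (227,187) and (566,187), the pin tips show at (217,210) and (490,208). The plate has to shift by a few millimetres.

```bash
python3 - <<'E'
from h import *
I=([0,0,0],[0,0,0,1]); t=lambda u,v,z:pix2w((225+u/6.6,80+v/6.6),z,*I)[:2]*1e3
h=[t(227,187,.161),t(566,187,.161)];p=[t(217,210,.3006-.111),t(490,208,.3006-.111)]
print(np.round(h,2),np.round(p,2)); print("shift",(np.mean(p,0)-np.mean(h,0)).round(2), "yaw",np.arctan2(-(p[1]-p[0])[0],(p[1]-p[0])[1])-np.arctan2(-(h[1]-h[0])[0],(h[1]-h[0])[1]))
E
```

```text
[[ 76.55 -10.19]
 [ 76.54   9.86]] [[ 76.21 -13.16]
 [ 76.27   6.58]]
shift [-0.31 -3.12] yaw -0.003290177288568183
```

Call:
{"op": "arm_command", "data": {"plan": [{"dp": [-0.3,-2.8,0],"spin": -0.005},{"dp": [0,0,4],"spin": 0},{"dp": [0,0,4],"spin": 0},{"dp": [0,0,4],"spin": 0},{"dp": [0,0,0],"spin": 0}]}}

```text
clock: 19.55
position: [0.4796, -0.3153, 0.2873]
ee_rot: [0.996, 0.093, -0.0, -0.0]
ft_force: [0.2, -0.1, -3.0]
grip_width: 0.637
grasp_force: 56.2
```

Call:
{"op": "arm_command", "data": {"plan": [{"dp": [0,0,2],"spin": 0},{"dp": [0,0,2],"spin": 0},{"dp": [0,0,0],"spin": 0}]}}

```text
clock: 19.85
position: [0.4798, -0.3153, 0.2839]
ee_rot: [0.996, 0.093, -0.0, -0.0]
ft_force: [-0.2, -0.1, -3.0]
grip_width: 0.637
grasp_force: 56.2
```

```bash
python3 - <<'E'
from h import *
im,o=snap("w9"); print(o["clock"],o["ft_force"].round(1),o["torque"].round(2),o["position"])
E
```

```text
19.85 [-0.2 -0.1 -3. ] [ 0.03 -0.01  0.06] [ 0.47983838 -0.31527473  0.28388352]
```

Call:
{"op": "arm_command", "data": {"plan": [{"dp": [0,0,2],"spin": 0},{"dp": [0,0,2],"spin": 0},{"dp": [0,0,0],"spin": 0}]}}

```text
clock: 20.2
position: [0.4798, -0.3153, 0.2798]
ee_rot: [0.996, 0.093, -0.0, -0.0]
ft_force: [-0.8, -0.2, -3.5]
grip_width: 0.635
grasp_force: 56.2
```

Call:
{"op": "arm_command", "data": {"plan": [{"dp": [0,0,2],"spin": 0},{"dp": [0,0,2],"spin": 0},{"dp": [0,0,0],"spin": 0}]}}

```text
clock: 20.5
position: [0.4798, -0.3153, 0.2758]
ee_rot: [0.996, 0.093, -0.0, -0.0]
ft_force: [-0.1, -0.2, -3.3]
grip_width: 0.632
grasp_force: 56.2
```

Call:
{"op": "arm_command", "data": {"plan": [{"dp": [0,0,3],"spin": 0},{"dp": [0,0,3],"spin": 0},{"dp": [0,0,3],"spin": 0},{"dp": [0,0,3],"spin": 0},{"dp": [0,0,0],"spin": 0}]}}

```text
clock: 21.0
position: [0.4798, -0.3153, 0.2636]
ee_rot: [0.996, 0.093, -0.0, -0.0]
ft_force: [0.2, -0.5, -3.1]
grip_width: 0.638
grasp_force: 56.2
```

Call:
{"op": "arm_command", "data": {"plan": [{"dp": [0,0,3],"spin": 0},{"dp": [0,0,3],"spin": 0},{"dp": [0,0,3],"spin": 0},{"dp": [0,0,0],"spin": 0}]}}

```text
clock: 21.4
position: [0.4798, -0.3153, 0.2547]
ee_rot: [0.996, 0.093, -0.0, -0.0]
ft_force: [0.1, -0.2, -3.4]
grip_width: 0.638
grasp_force: 56.2
```

Call:
{"op": "arm_command", "data": {"plan": [{"dp": [0,0,2],"spin": 0},{"dp": [0,0,2],"spin": 0},{"dp": [0,0,0],"spin": 0}]}}

```text
clock: 21.7
position: [0.4799, -0.3152, 0.2508]
ee_rot: [0.996, 0.093, -0.0, -0.0]
ft_force: [0.2, -0.6, -3.1]
grip_width: 0.637
grasp_force: 56.2
```

Call:
{"op": "arm_command", "data": {"plan": [{"dp": [0,0,2],"spin": 0},{"dp": [0,0,1],"spin": 0},{"dp": [0,0,0],"spin": 0}]}}

```text
clock: 22.0
position: [0.4798, -0.3153, 0.248]
ee_rot: [0.996, 0.093, -0.0, -0.0]
ft_force: [-1.2, -0.7, -2.9]
grip_width: 0.641
grasp_force: 56.2
```

Call:
{"op": "arm_command", "data": {"plan": [{"dp": [0,0,1],"spin": 0},{"dp": [0,0,0],"spin": 0}]}}

```text
clock: 22.2
position: [0.4799, -0.3153, 0.247]
ee_rot: [0.996, 0.093, -0.0, -0.0]
ft_force: [0.6, -0.2, -4.1]
grip_width: 0.639
grasp_force: 56.2
```

Call:
{"op": "arm_command", "data": {"plan": [{"dp": [0,0,0.7],"spin": 0},{"dp": [0,0,0],"spin": 0}]}}

```text
clock: 22.4
position: [0.4799, -0.3153, 0.2464]
ee_rot: [0.996, 0.093, -0.0, 0.0]
ft_force: [-0.3, 0.2, -3.2]
grip_width: 0.637
grasp_force: 56.2
```

Call:
{"op": "arm_command", "data": {"plan": [{"dp": [0,0,0.7],"spin": 0},{"dp": [0,0,0],"spin": 0}]}}

```text
clock: 22.6
position: [0.4799, -0.3153, 0.2456]
ee_rot: [0.996, 0.093, -0.0, -0.0]
ft_force: [-0.8, -0.4, -3.6]
grip_width: 0.634
grasp_force: 56.2
```

Call:
{"op": "arm_command", "data": {"plan": [{"dp": [0,0,0.7],"spin": 0},{"dp": [0,0,0],"spin": 0}]}}

```text
clock: 22.8
position: [0.48, -0.3153, 0.2451]
ee_rot: [0.996, 0.093, 0.0, 0.0]
ft_force: [-1.0, -0.7, -2.6]
grip_width: 0.635
grasp_force: 56.3
```

Call:
{"op": "arm_command", "data": {"plan": [{"dp": [0,0,0.5],"spin": 0},{"dp": [0,0,0],"spin": 0}]}}

```text
clock: 23.0
position: [0.48, -0.3153, 0.245]
ee_rot: [0.996, 0.093, -0.0, 0.0]
ft_force: [-3.7, 1.2, 4.5]
grip_width: 0.638
grasp_force: 57.0
```

The body plate is seated: contact at 0.245 m matches shoulder height. Releasing it, and fitting the cap plate from the pictures I already have.

Call:
{"op": "arm_command", "data": {"plan": [{"dp": [0,0,-0.5],"spin": 0},{"dp": [0,0,0],"spin": 0},{"dp": [0,0,0],"spin": 0},{"dp": [0,0,0],"spin": 0},{"dp": [0,0,-10],"spin": 0}], "grip": -1}}

```text
clock: 23.5
position: [0.4795, -0.3151, 0.2542]
ee_rot: [0.996, 0.093, -0.001, -0.001]
ft_force: [-0.4, -0.8, -0.3]
grip_width: 0.999
grasp_force: 0.0
```

Call:
{"op": "arm_command", "data": {"plan": [{"dp": [0,0,-30],"spin": 0},{"dp": [0,0,-40],"spin": 0},{"dp": [0,0,-20],"spin": 0},{"dp": [0,0,0],"spin": 0}]}}

```text
clock: 23.9
position: [0.4808, -0.3154, 0.3492]
ee_rot: [0.996, 0.093, 0.002, 0.002]
ft_force: [-0.5, 0.5, 0.2]
grip_width: 0.999
grasp_force: 0.0
```

```bash
python3 - <<'E'
from h import *
d=np.load("pics/w6.npz");e=np.load("pics/w4.npz");z=.012
A=np.array([[.072,.017,z],[.072,-.017,z],[.088,.031,z],[.088,-.031,z],[-.088,.031,z]]);a=np.array([[420,464],[398,494],[447,455],[413,507],[237,345]])*.7
B=A[:4];b=np.array([[744,38],[730,70],[735,14],[705,72]])*.7   # w4: image up=+x, left=+y
def W(s,pts): k,n=np.cos(s[2]),np.sin(s[2]); return np.c_[s[0]+k*pts[:,0]-n*pts[:,1],s[1]+n*pts[:,0]+k*pts[:,1],pts[:,2]]
print(fit(A,a,d["p"],d["q"],[.667,.018,1.15]))
F=lambda s:np.r_[w2pix(W(s,A),d["p"],d["q"])-a,w2pix(W(s,B),e["p"],e["q"])-b]
r=least_squares(lambda s:F(s).ravel(),[.667,.018,1.15]);print(r.x,F(r.x).round(1).tolist())
s=r.x;o=manip.get_obs();print(o["clock"],o["joint_pos"].round(2))
go(s[0]-.08*np.cos(s[2]),s[1]-.08*np.sin(s[2]),.335,s[2])
E
```

```text
(array([0.66296654, 0.02021638, 1.08231883]), array([[ 1.6, -1.6],
       [ 1.2, -1.4],
       [ 2.5,  1.3],
       [-3.2,  2.8],
       [-2.3, -0.2]]))
[0.66275455 0.02173102 1.01410138] [[1.5, 1.8], [-0.7, 0.9], [2.4, 5.9], [-6.2, 5.3], [3.2, -4.0], [-9.9, 22.6], [11.6, -20.3], [-18.9, 37.5], [24.0, -40.3]]
23.9 [ 1.09  0.34 -0.71  1.64  0.23  1.24 -1.05]
at [ 0.4808 -0.3154  0.3492] yaw 0.1855 spin -0.8286 shift mm [302.3 -23.7  14.2]
```

```bash
python3 - <<'E'
from h import *
d=np.load("pics/w6.npz");e=np.load("pics/w4.npz");z=.012
A=np.array([[.072,.017,z],[.072,-.017,z],[.088,.031,z],[.088,-.031,z],[-.088,.031,z]]);a=np.array([[420,464],[398,494],[447,455],[413,507],[237,345]])*.7
B=A[[1,0,3,2]];b=np.array([[744,38],[730,70],[735,14],[705,72]])*.7
def W(s,pts): k,n=np.cos(s[2]),np.sin(s[2]); return np.c_[s[0]+k*pts[:,0]-n*pts[:,1],s[1]+n*pts[:,0]+k*pts[:,1],pts[:,2]]
F=lambda s:np.r_[w2pix(W(s,A),d["p"],d["q"])-a,w2pix(W(s,B),e["p"],e["q"])-b]
r=least_squares(lambda s:F(s).ravel(),[.667,.018,1.15]);print(r.x,F(r.x).round(1).tolist())
s=r.x;go(s[0]-.08*np.cos(s[2]),s[1]-.08*np.sin(s[2]),.335,s[2])
E
```

```text
[0.6645964  0.02105304 1.07604536] [[2.2, -0.0], [1.6, -0.0], [3.0, 3.0], [-2.9, 4.1], [-1.0, 1.0], [0.2, 2.7], [-0.5, 2.4], [0.5, 0.8], [1.8, 0.3]]
at [ 0.4808 -0.3154  0.3492] yaw 0.1855 spin -0.8906 shift mm [303.3   2.   14.2]
```

Call:
{"op": "arm_command", "data": {"plan": [{"dp": [0,0,0],"spin": -0.148},{"dp": [0,0,0],"spin": -0.148},{"dp": [0,0,0],"spin": -0.148},{"dp": [0,0,0],"spin": -0.148},{"dp": [0,0,0],"spin": -0.148}]}}

```text
clock: 24.4
position: [0.4797, -0.3152, 0.3447]
ee_rot: [0.893, 0.449, -0.0, -0.0]
ft_force: [-0.2, -0.4, 0.3]
grip_width: 1.001
grasp_force: 0.0
```

Call:
{"op": "arm_command", "data": {"plan": [{"dp": [0,0,0],"spin": -0.148},{"dp": [43,0,0],"spin": 0},{"dp": [43,0,0],"spin": 0},{"dp": [43,0,0],"spin": 0},{"dp": [43,0,0],"spin": 0}]}}

```text
clock: 24.9
position: [0.5623, -0.1627, 0.3448]
ee_rot: [0.86, 0.511, -0.0, -0.0]
ft_force: [0.9, -0.7, 0.4]
grip_width: 1.002
grasp_force: 0.0
```

Call:
{"op": "arm_command", "data": {"plan": [{"dp": [43,2,4],"spin": 0},{"dp": [43,0,5],"spin": 0},{"dp": [43,0,5],"spin": 0},{"dp": [0,0,0],"spin": 0},{"dp": [0,0,0],"spin": 0}]}}

```text
clock: 25.4
position: [0.6253, -0.0503, 0.3304]
ee_rot: [0.859, 0.512, -0.0, -0.0]
ft_force: [-0.6, -1.0, -0.1]
grip_width: 0.999
grasp_force: 0.0
```

```bash
python3 - <<'E'
from h import *
im,o=snap("w10"); p,q=o["position"],o["ee_rot"]; print(o["clock"],p,yaw(q),o["joint_pos"].round(2))
print([(d['score'],d['position']) for d in finder.find_in("wrist","cap_plate_centre")[:3]])
s=[.6646,.0211,1.076];z=.012
P=np.array([[.072,.017,z],[.072,-.017,z],[-.072,.01,z],[-.072,-.01,z],[.088,.031,z],[.088,-.031,z],[-.088,-.031,z],[-.088,.031,z]])
def W(s,pts): k,n=np.cos(s[2]),np.sin(s[2]); return np.c_[s[0]+k*pts[:,0]-n*pts[:,1],s[1]+n*pts[:,0]+k*pts[:,1],pts[:,2]]
print("pred",w2pix(W(s,P),p,q).round(0).tolist())
g=cv2.cvtColor(im,cv2.COLOR_BGR2GRAY); c=cv2.HoughCircles(cv2.resize(g,None,fx=3,fy=3,interpolation=cv2.INTER_CUBIC),cv2.HOUGH_GRADIENT,1,20,param1=120,param2=16,minRadius=12,maxRadius=26)
print((c[0]/3).round(1)[np.lexsort((c[0][:,0],c[0][:,1]))].tolist())
E
```

```text
25.4 [ 0.62533585 -0.05033387  0.33040708] 1.0760853922032503 [ 0.66  0.54 -0.88  1.51  0.42  1.29 -0.77]
[(0.68, [0.6652, 0.0216, 0.0131]), (0.24, [0.5274, -0.1356, 0.0456])]
pred [[266.0, 31.0], [305.0, 31.0], [274.0, 191.0], [296.0, 191.0], [250.0, 15.0], [320.0, 15.0], [319.0, 209.0], [251.0, 208.0]]
[[309.79998779296875, 31.799999237060547, 7.300000190734863], [271.5, 32.20000076293945, 6.800000190734863], [274.79998779296875, 47.79999923706055, 4.099999904632568], [307.79998779296875, 48.79999923706055, 4.199999809265137], [274.20001220703125, 62.5, 4.800000190734863], [307.5, 62.5, 4.800000190734863], [290.79998779296875, 75.19999694824219, 4.599999904632568], [274.20001220703125, 75.80000305175781, 4.800000190734863], [307.20001220703125, 75.80000305175781, 4.5], [274.20001220703125, 89.5, 4.800000190734863], [291.20001220703125, 89.5, 4.599999904632568], [307.5, 89.80000305175781, 4.599999904632568], [290.5, 103.19999694824219, 5.199999809265137], [274.20001220703125, 103.80000305175781, 4.699999809265137], [290.5, 118.19999694824219, 4.300000190734863], [306.20001220703125, 118.19999694824219, 4.300000190734863], [274.5, 132.1999969482422, 4.699999809265137], [290.5, 132.1999969482422, 4.900000095367432], [273.79998779296875, 145.8000030517578, 4.900000095367432], [290.79998779296875, 145.8000030517578, 4.599999904632568], [307.20001220703125, 146.5, 4.800000190734863], [290.79998779296875, 159.8000030517578, 4.5], [306.79998779296875, 159.8000030517578, 4.800000190734863], [274.20001220703125, 160.1999969482422, 4.800000190734863], [290.79998779296875, 173.8000030517578, 4.300000190734863], [274.5, 174.1999969482422, 4.400000095367432], [307.20001220703125, 174.1999969482422, 4.599999904632568]]
```

Call:
{"op": "arm_command", "data": {"plan": [{"dp": [41.5,2.3,20],"spin": 0},{"dp": [41.5,2.3,20],"spin": 0},{"dp": [0,0,40],"spin": 0},{"dp": [0,0,35],"spin": 0},{"dp": [0,0,0],"spin": 0}]}}

```text
clock: 26.0
position: [0.6672, 0.0167, 0.211]
ee_rot: [0.86, 0.51, -0.004, -0.001]
ft_force: [0.5, -0.5, -0.0]
grip_width: 1.005
grasp_force: 0.0
```

Call:
{"op": "arm_command", "data": {"plan": [{"dp": [0,0,20],"spin": 0},{"dp": [0,0,12],"spin": 0},{"dp": [0,0,7],"spin": 0},{"dp": [0,0,0],"spin": 0},{"dp": [0,0,0],"spin": 0}]}}

```text
clock: 26.5
position: [0.6692, 0.019, 0.1778]
ee_rot: [0.859, 0.511, 0.0, 0.0]
ft_force: [0.6, -0.3, -0.5]
grip_width: 1.001
grasp_force: 0.0
```

Call:
{"op": "arm_command", "data": {"plan": [{"dp": [0,0,5],"spin": 0},{"dp": [0,0,4],"spin": 0},{"dp": [0,0,0],"spin": 0}]}}

```text
clock: 26.8
position: [0.6687, 0.0189, 0.1674]
ee_rot: [0.859, 0.511, -0.0, -0.0]
ft_force: [-0.7, -0.2, -0.4]
grip_width: 0.999
grasp_force: 0.0
```

Call:
{"op": "arm_command", "data": {"plan": [{"dp": [0,0,0],"spin": 0},{"dp": [0,0,0],"spin": 0},{"dp": [0,0,0],"spin": 0},{"dp": [0,0,0],"spin": 0}], "grip": 1, "newtons": 50}}

```text
clock: 27.2
position: [0.6692, 0.0191, 0.1686]
ee_rot: [0.859, 0.511, 0.0, 0.0]
ft_force: [-0.7, -0.4, 4.3]
grip_width: 0.711
grasp_force: 57.9
```

Call:
{"op": "arm_command", "data": {"plan": [{"dp": [0,0,-20],"spin": 0},{"dp": [0,0,-45],"spin": 0},{"dp": [0,0,-45],"spin": 0},{"dp": [0,0,-45],"spin": 0},{"dp": [-20,0,-12],"spin": 0}]}}

```text
clock: 27.7
position: [0.66, 0.005, 0.3421]
ee_rot: [0.858, 0.513, 0.004, 0.001]
ft_force: [1.3, 0.8, -3.4]
grip_width: 0.706
grasp_force: 55.6
```

Call:
{"op": "arm_command", "data": {"plan": [{"dp": [-40,-0.5,0],"spin": 0},{"dp": [-40,-0.5,0],"spin": 0},{"dp": [-40,-0.5,0],"spin": 0},{"dp": [-40,-0.5,0],"spin": 0},{"dp": [-40,-0.5,0],"spin": 0}]}}

```text
clock: 28.2
position: [0.5605, -0.1741, 0.336]
ee_rot: [0.859, 0.511, -0.0, 0.0]
ft_force: [1.3, -1.2, -1.0]
grip_width: 0.705
grasp_force: 55.5
```

Call:
{"op": "arm_command", "data": {"plan": [{"dp": [-40,-0.5,0],"spin": 0},{"dp": [-40,-0.5,0],"spin": 0},{"dp": [-40,-0.5,0],"spin": 0},{"dp": [-39,-0.5,0],"spin": 0},{"dp": [0,0,0],"spin": -0.149}]}}

```text
clock: 28.7
position: [0.4807, -0.3176, 0.3355]
ee_rot: [0.821, 0.571, -0.002, 0.001]
ft_force: [-0.6, -0.4, -1.8]
grip_width: 0.711
grasp_force: 55.5
```

Call:
{"op": "arm_command", "data": {"plan": [{"dp": [0,0,0],"spin": -0.149},{"dp": [0,0,0],"spin": -0.149},{"dp": [0,0,0],"spin": -0.149},{"dp": [0,0,0],"spin": -0.149},{"dp": [0,0,0],"spin": -0.149}]}}

```text
clock: 29.2
position: [0.484, -0.3116, 0.336]
ee_rot: [0.551, 0.834, -0.0, 0.0]
ft_force: [0.5, 0.3, -2.6]
grip_width: 0.711
grasp_force: 55.5
```

```bash
python3 - <<'E'
from h import *
o=manip.get_obs();print(o["clock"],o["joint_pos"].round(2),o["ft_force"].round(1));go(.485,-.312,.335,3.328)
E
```

```text
29.2 [ 1.3   0.46 -1.03  1.64  0.41  1.27  0.6 ] [ 0.5  0.3 -2.6]
at [ 0.484  -0.3116  0.336 ] yaw 1.9739 spin -1.3541 shift mm [-0.9 -0.6  1. ]
```

Call:
{"op": "arm_command", "data": {"plan": [{"dp": [0,0,0],"spin": -0.149},{"dp": [0,0,0],"spin": -0.149},{"dp": [0,0,0],"spin": -0.149},{"dp": [0,0,0],"spin": -0.149},{"dp": [0,0,0],"spin": -0.149}]}}

```text
clock: 29.7
position: [0.484, -0.3116, 0.3359]
ee_rot: [0.21, 0.978, -0.0, -0.0]
ft_force: [0.8, 0.5, -2.5]
grip_width: 0.706
grasp_force: 55.5
```

Call:
{"op": "arm_command", "data": {"plan": [{"dp": [0,0,0],"spin": -0.149},{"dp": [0,0,0],"spin": -0.149},{"dp": [0,0,0],"spin": -0.149},{"dp": [0,0,0],"spin": -0.149},{"dp": [0,0,0],"spin": -0.013}]}}

```text
clock: 30.2
position: [0.4839, -0.3119, 0.3356]
ee_rot: [-0.091, 0.996, 0.0, -0.0]
ft_force: [-0.5, -0.6, -0.8]
grip_width: 0.711
grasp_force: 55.5
```

Call:
{"op": "arm_command", "data": {"plan": [{"dp": [0,0,20],"spin": 0},{"dp": [0,0,20],"spin": 0},{"dp": [0,0,0],"spin": 0},{"dp": [0,0,0],"spin": 0},{"dp": [0,0,0],"spin": 0}]}}

```text
clock: 30.7
position: [0.4845, -0.3119, 0.2964]
ee_rot: [-0.089, 0.996, -0.001, 0.001]
ft_force: [0.3, -0.2, -1.9]
grip_width: 0.708
grasp_force: 55.5
```

```bash
python3 - <<'E'
from h import *
im,o=snap("w11"); print(o["clock"],o["joint_pos"].round(2));go(.485,-.312,.294,3.328)
I=([0,0,0],[0,0,0,1])
# predicted wide holes on the top face (tool z .157), offset dx=4,dy=0
X=np.array([[.076,-.017,.157],[.076,.017,.157],[.092,-.031,.157],[.092,.031,.157]]);print("pred",w2pix(X,*I).round(1).tolist())
# predicted pin tips in view, if filler at (.4847,-.3147,3.328)
s=[.4847,-.3147,3.328];k,n=np.cos(s[2]),np.sin(s[2]);pp=np.array([[s[0]+k*.072-n*y,s[1]+n*.072+k*y,.111] for y in(-.017,.017)])
print("pins",w2pix(pp,o["position"],o["ee_rot"]).round(1).tolist())
g=cv2.cvtColor(im,cv2.COLOR_BGR2GRAY)[60:180,200:380]; G=cv2.resize(g,None,fx=4,fy=4,interpolation=cv2.INTER_CUBIC)
for a,b,t in[(10,24,20),(42,80,25)]:
    c=cv2.HoughCircles(G,cv2.HOUGH_GRADIENT,1,20,param1=120,param2=t,minRadius=a,maxRadius=b)
    if c is not None: print((c[0]/4+[200,60,0]).round(1).tolist())
E
```

```text
30.7 [ 1.42  0.65 -1.25  1.68  0.64  1.29  1.79]
at [ 0.4845 -0.3119  0.2963] yaw -2.9628 spin -6.2908 shift mm [-0.5 -0.2  2.3]
pred [[239.7, 101.6], [329.3, 101.6], [203.9, 63.0], [365.1, 63.0]]
pins [[314.3, 112.6], [241.3, 113.5]]
[[348.4, 68.9, 5.8]]
[[247.6, 159.6, 10.6], [285.4, 159.4, 10.9]]
```

```bash
python3 - <<'E'
from h import *
im=cv2.imread("pics/w11.png"); g=cv2.cvtColor(im,cv2.COLOR_BGR2GRAY)
G=cv2.resize(g[60:220,190:380],None,fx=4,fy=4,interpolation=cv2.INTER_CUBIC); G=cv2.medianBlur(G,5)
for a,b,t in[(36,52,16),(52,76,14),(10,24,16)]:
    c=cv2.HoughCircles(G,cv2.HOUGH_GRADIENT,1,40,param1=80,param2=t,minRadius=a,maxRadius=b)
    if c is not None: print(a,[v for v in (c[0]/4+[190,60,0]).round(1).tolist()][:16])
print(g[60:125:4,285].tolist(), g[90,195:375:6].tolist(), g[104,195:375:3].tolist())
E
```

```text
36 [[322.4, 159.6, 10.8], [285.4, 190.6, 10.2], [248.9, 191.1, 10.3], [322.1, 191.1, 10.7], [247.6, 159.4, 10.8], [285.4, 159.1, 10.7], [244.1, 115.4, 10.3]]
52 [[241.1, 119.6, 15.3], [329.1, 118.6, 17.6], [248.6, 111.4, 16.2]]
10 [[210.9, 70.9, 5.8], [348.6, 69.1, 5.8], [241.4, 114.6, 4.6]]
[124, 124, 124, 125, 123, 142, 142, 143, 142, 142, 144, 143, 142, 143, 144, 142, 142] [164, 178, 139, 141, 141, 144, 139, 139, 144, 140, 143, 143, 143, 141, 133, 142, 141, 136, 143, 140, 142, 141, 140, 141, 142, 138, 140, 142, 138, 136] [171, 180, 177, 175, 138, 139, 140, 138, 142, 145, 146, 143, 114, 115, 108, 95, 100, 111, 109, 142, 144, 145, 145, 144, 145, 144, 144, 142, 137, 140, 143, 141, 142, 141, 139, 140, 144, 143, 143, 144, 145, 138, 115, 101, 86, 89, 107, 113, 132, 139, 138, 140, 141, 141, 142, 141, 135, 137, 192, 163]
```

```bash
python3 - <<'E'
from h import *
I=([0,0,0],[0,0,0,1]); t=lambda u,v,z:pix2w((u,v),z,*I)[:2]*1e3
# capsule row 1 distance from hole row, from the body plate picture w8
print("body", t(225+227/6.6,80+187/6.6,.161)[0]-t(225+397/6.6,80+448/6.6,.161)[0])
print("cap rows", t(285.4,159.4,.1566), t(285.4,190.8,.1566), "cols",t(247.6,159.5,.1566),t(322.4,159.6,.1566))
print("end edge",t(285,78.5,.1566)," holes",t(241.1,119.6,.1566),t(329.1,118.6,.1566))
print("pin left meas",t(241.4,114.6,.2963-.111)," pred",t(241.3,113.5,.1853),t(314.3,112.6,.1853))
im=cv2.imread("pics/w11.png");g=cv2.cvtColor(im,cv2.COLOR_BGR2GRAY)
print(g[74:84,270].tolist());print(g[60:84,300].tolist())
print([(v,g[v,222:262:2].tolist()) for v in (108,114,120)]);print([(v,g[v,308:350:2].tolist()) for v in (108,114,120)])
E
```

```text
body 15.76425868929691
cap rows [53.52899102  0.3441634 ] [41.20918872  0.34548107] cols [ 53.58427954 -14.19215871] [53.54026358 14.57627308]
end edge [84.63226264  0.19504194]  holes [ 69.01957717 -16.46145549] [69.40210578 16.92198017]
pin left meas [ 71.81476309 -20.12683239]  pred [ 72.33722289 -20.1689943 ] [72.60426327 13.82116699]
[128, 125, 124, 130, 143, 142, 142, 142, 141, 143]
[125, 127, 126, 125, 125, 127, 126, 125, 125, 125, 125, 126, 127, 125, 126, 125, 125, 131, 140, 139, 140, 141, 139, 138]
[(108, [142, 146, 145, 115, 110, 83, 88, 87, 94, 99, 100, 102, 102, 95, 84, 118, 121, 148, 145, 145]), (114, [143, 124, 117, 86, 84, 139, 77, 96, 129, 128, 131, 129, 97, 88, 86, 77, 73, 112, 138, 145]), (120, [144, 129, 80, 88, 115, 144, 126, 74, 84, 81, 80, 81, 82, 81, 77, 77, 74, 114, 133, 145])]
[(108, [145, 141, 145, 140, 118, 102, 76, 145, 140, 138, 142, 146, 127, 93, 84, 85, 115, 113, 140, 140, 139]), (114, [144, 144, 124, 128, 129, 104, 86, 82, 141, 138, 142, 143, 123, 127, 126, 108, 86, 80, 120, 123, 139]), (120, [145, 141, 128, 84, 80, 73, 122, 143, 139, 139, 140, 145, 126, 128, 125, 130, 87, 85, 121, 118, 141])]
```

Call:
{"op": "arm_command", "data": {"plan": [{"dp": [2.8,-2.85,0],"spin": -0.01},{"dp": [0,0,4],"spin": 0},{"dp": [0,0,4],"spin": 0},{"dp": [0,0,0],"spin": 0},{"dp": [0,0,0],"spin": 0}]}}

```text
clock: 31.25
position: [0.4819, -0.3151, 0.2869]
ee_rot: [-0.095, 0.995, 0.0, -0.0]
ft_force: [-0.2, -0.0, -1.9]
grip_width: 0.71
grasp_force: 55.6
```

```bash
python3 - <<'E'
from h import *
im,o=snap("w12");print(o["clock"],o["joint_pos"].round(2)); z=o["position"][2];go(.4847,-.3147,.246,3.332)
g=cv2.cvtColor(im,cv2.COLOR_BGR2GRAY);I=([0,0,0],[0,0,0,1]); t=lambda u,v,z:(pix2w((u,v),z,*I)[:2]*1e3).round(2)
X=np.array([[.0692,-.0168,z-.111],[.0692,.0172,z-.111]]);E=w2pix(X,*I);print("expect tips",E.round(1).tolist())
for u,v in E:
    u0,v0=int(u)-14,int(v)-14; G=cv2.resize(g[v0:v0+29,u0:u0+29],None,fx=8,fy=8,interpolation=cv2.INTER_CUBIC)
    for a,b,p2 in[(24,50,12),(60,110,14)]:
        c=cv2.HoughCircles(G,cv2.HOUGH_GRADIENT,1,12,param1=80,param2=p2,minRadius=a,maxRadius=b)
        if c is not None: print(a,[(q.round(1).tolist(),t(*q[:2],z-.111).tolist()) for q in (c[0]/8+[u0,v0,0])[:3]])
    print(g[int(v)-12:int(v)+13:3,int(u)-14:int(u)+15:2].tolist())
E
```

```text
31.25 [ 1.43  0.66 -1.24  1.69  0.65  1.28  1.8 ]
at [ 0.4819 -0.3151  0.287 ] yaw -2.9517 spin -6.2837 shift mm [-2.8 -0.1 41. ]
expect tips [[246.2, 119.7], [323.9, 119.7]]
[[92, 83, 85, 137, 141, 140, 142, 142, 142, 126, 112, 132, 145, 147, 145], [84, 123, 144, 141, 139, 141, 141, 135, 119, 76, 89, 122, 129, 147, 144], [119, 143, 142, 145, 121, 90, 95, 99, 98, 100, 96, 90, 124, 143, 146], [133, 142, 142, 104, 92, 97, 119, 128, 124, 102, 96, 89, 113, 135, 146], [133, 142, 146, 83, 90, 127, 126, 128, 130, 122, 92, 88, 113, 132, 144], [135, 142, 148, 78, 83, 131, 129, 128, 126, 118, 86, 85, 121, 138, 145], [130, 140, 143, 96, 77, 83, 99, 107, 88, 81, 81, 81, 132, 145, 145], [92, 142, 140, 144, 118, 78, 80, 79, 79, 80, 85, 137, 141, 144, 144], [106, 96, 107, 147, 140, 142, 147, 124, 109, 121, 132, 144, 146, 144, 143]]
[[143, 143, 145, 136, 114, 130, 141, 142, 143, 142, 145, 140, 94, 80, 83], [144, 143, 132, 122, 100, 78, 88, 135, 144, 144, 142, 140, 140, 134, 81], [143, 139, 124, 92, 95, 94, 97, 98, 97, 89, 137, 141, 138, 139, 151], [143, 136, 118, 91, 95, 99, 116, 129, 113, 100, 86, 127, 139, 138, 143], [143, 131, 117, 86, 94, 125, 127, 129, 129, 114, 89, 89, 140, 139, 141], [143, 140, 123, 80, 86, 127, 130, 129, 128, 113, 86, 82, 140, 138, 145], [144, 143, 129, 94, 81, 84, 100, 113, 89, 83, 78, 141, 138, 138, 141], [143, 142, 145, 134, 102, 79, 80, 78, 78, 68, 138, 139, 138, 142, 97], [142, 141, 143, 144, 134, 131, 91, 121, 149, 143, 143, 144, 109, 91, 104]]
```

Call:
{"op": "arm_command", "data": {"plan": [{"dp": [0,0,3],"spin": 0},{"dp": [0,0,3],"spin": 0},{"dp": [0,0,3],"spin": 0},{"dp": [0,0,2],"spin": 0},{"dp": [0,0,0],"spin": 0}]}}

```text
clock: 31.8
position: [0.4818, -0.3152, 0.2756]
ee_rot: [-0.095, 0.995, 0.0, -0.0]
ft_force: [0.2, -0.0, -2.1]
grip_width: 0.708
grasp_force: 55.6
```

Call:
{"op": "arm_command", "data": {"plan": [{"dp": [0,0,2],"spin": 0},{"dp": [0,0,2],"spin": 0},{"dp": [0,0,0],"spin": 0}]}}

```text
clock: 32.1
position: [0.4818, -0.3152, 0.2717]
ee_rot: [-0.095, 0.996, 0.0, -0.0]
ft_force: [-0.5, -0.2, -2.0]
grip_width: 0.713
grasp_force: 55.6
```

Call:
{"op": "arm_command", "data": {"plan": [{"dp": [0,0,2],"spin": 0},{"dp": [0,0,2],"spin": 0},{"dp": [0,0,2],"spin": 0},{"dp": [0,0,0],"spin": 0}]}}

```text
clock: 32.5
position: [0.4818, -0.3152, 0.2657]
ee_rot: [-0.095, 0.996, 0.0, -0.0]
ft_force: [0.1, -0.7, -2.1]
grip_width: 0.708
grasp_force: 55.6
```

Call:
{"op": "arm_command", "data": {"plan": [{"dp": [0,0,2.5],"spin": 0},{"dp": [0,0,2.5],"spin": 0},{"dp": [0,0,2.5],"spin": 0},{"dp": [0,0,2],"spin": 0},{"dp": [0,0,0],"spin": 0}]}}

```text
clock: 33.0
position: [0.4818, -0.3152, 0.2562]
ee_rot: [-0.095, 0.996, 0.0, -0.0]
ft_force: [0.5, -0.1, -2.3]
grip_width: 0.712
grasp_force: 55.6
```

Call:
{"op": "arm_command", "data": {"plan": [{"dp": [0,0,1],"spin": 0},{"dp": [0,0,0],"spin": 0}]}}

```text
clock: 33.2
position: [0.4819, -0.3152, 0.2555]
ee_rot: [-0.095, 0.996, -0.0, 0.0]
ft_force: [0.4, -0.4, -0.7]
grip_width: 0.709
grasp_force: 55.6
```

Call:
{"op": "arm_command", "data": {"plan": [{"dp": [0,0,0.7],"spin": 0},{"dp": [0,0,0],"spin": 0}]}}

```text
clock: 33.4
position: [0.4819, -0.3152, 0.2548]
ee_rot: [-0.095, 0.996, -0.0, 0.0]
ft_force: [-1.2, -0.0, -1.9]
grip_width: 0.706
grasp_force: 55.6
```

Call:
{"op": "arm_command", "data": {"plan": [{"dp": [0,0,0.7],"spin": 0},{"dp": [0,0,0],"spin": 0}]}}

```text
clock: 33.6
position: [0.4819, -0.3152, 0.2541]
ee_rot: [-0.095, 0.995, -0.0, -0.0]
ft_force: [-0.6, -0.1, -1.6]
grip_width: 0.711
grasp_force: 55.6
```

Call:
{"op": "arm_command", "data": {"plan": [{"dp": [0,0,0.6],"spin": 0},{"dp": [0,0,0],"spin": 0}]}}

```text
clock: 33.8
position: [0.4819, -0.3152, 0.2536]
ee_rot: [-0.095, 0.996, -0.0, 0.0]
ft_force: [0.3, -0.9, -1.9]
grip_width: 0.709
grasp_force: 55.6
```

Call:
{"op": "arm_command", "data": {"plan": [{"dp": [0,0,0.6],"spin": 0},{"dp": [0,0,0],"spin": 0}]}}

```text
clock: 34.0
position: [0.482, -0.3152, 0.2535]
ee_rot: [-0.095, 0.996, -0.0, -0.0]
ft_force: [-3.0, 1.1, 5.4]
grip_width: 0.71
grasp_force: 56.3
```

Call:
{"op": "arm_command", "data": {"plan": [{"dp": [0,0,0.5],"spin": 0},{"dp": [0,0,0],"spin": 0}]}}

```text
clock: 34.2
position: [0.482, -0.3151, 0.2535]
ee_rot: [-0.095, 0.996, -0.0, -0.0]
ft_force: [-5.4, 1.5, 10.3]
grip_width: 0.71
grasp_force: 56.9
```

The cap makes contact at 0.2535 m, where 0.2536 m was expected. Releasing and retreating.

Call:
{"op": "arm_command", "data": {"plan": [{"dp": [0,0,-0.9],"spin": 0},{"dp": [0,0,0],"spin": 0},{"dp": [0,0,0],"spin": 0},{"dp": [0,0,0],"spin": 0},{"dp": [0,0,-10],"spin": 0}], "grip": -1}}

```text
clock: 34.7
position: [0.4815, -0.3151, 0.2626]
ee_rot: [-0.095, 0.995, 0.001, -0.001]
ft_force: [-0.3, 1.0, 0.0]
grip_width: 1.004
grasp_force: 0.0
```

Call:
{"op": "arm_command", "data": {"plan": [{"dp": [0,0,-30],"spin": 0},{"dp": [0,0,-40],"spin": 0},{"dp": [-40,0,-20],"spin": 0},{"dp": [-40,0,0],"spin": 0},{"dp": [0,0,0],"spin": 0}]}}

```text
clock: 35.2
position: [0.5642, -0.2963, 0.3549]
ee_rot: [-0.098, 0.995, 0.001, 0.002]
ft_force: [-1.6, 0.5, -0.5]
grip_width: 1.0
grasp_force: 0.0
```

Call:
{"op": "arm_command", "data": {"plan": [{"dp": [0,0,0],"spin": 0},{"dp": [0,0,0],"spin": 0},{"dp": [0,0,0],"spin": 0}]}}

```text
clock: 35.5
position: [0.5596, -0.3011, 0.3533]
ee_rot: [-0.094, 0.996, -0.0, -0.0]
ft_force: [-0.3, -0.3, 0.1]
grip_width: 1.0
grasp_force: 0.0
```

```bash
python3 - <<'E'
from h import *
im,o=snap("w13");p,q=o["position"],o["ee_rot"];print(o["clock"],p,o["ft_force"].round(1))
for n in["cap_plate_centre","body_plate_centre"]: print(n,[(d['score'],d['position']) for d in finder.find_in("wrist",n)[:2]])
s=[.4847,-.3147,3.332];k,n=np.cos(s[2]),np.sin(s[2]);W=lambda x,y,z:[s[0]+k*x-n*y,s[1]+n*x+k*y,z]
# capsule grid on the cap top (z .097): first/last rows at x=+-56.2, pitch 12.4, y 0,+-14.4
X=np.array([W(x,y,.097) for x in np.linspace(-.0562,.0562,10) for y in(-.0144,0,.0144)]);E=w2pix(X,p,q)
g=cv2.cvtColor(im,cv2.COLOR_BGR2GRAY);c=cv2.HoughCircles(cv2.resize(g,None,fx=3,fy=3,interpolation=cv2.INTER_CUBIC),cv2.HOUGH_GRADIENT,1,25,param1=120,param2=16,minRadius=14,maxRadius=32)[0]/3
D=[];U=[];Q=[]
for e,x,i in zip(E,X,range(30)):
    j=np.argmin(np.hypot(*(c[:,:2]-e).T)); dd=c[j,:2]-e
    if np.hypot(*dd)<6: D.append(dd);Q.append(i);U.append(c[j,:2])
D=np.array(D);print(len(D),np.median(D,0),D.std(0))
B=np.array([[x,y] for x in np.linspace(-.0562,.0562,10) for y in(-.0144,0,.0144)])[Q];U=np.array(U)
def F(v): # x,y,yaw,z,slope x,slope y
    k,n=np.cos(v[2]),np.sin(v[2]);return (w2pix(np.c_[v[0]+k*B[:,0]-n*B[:,1],v[1]+n*B[:,0]+k*B[:,1],v[3]+v[4]*B[:,0]+v[5]*B[:,1]],p,q)-U).ravel()
r=least_squares(F,[*s,.097,0,0],loss="soft_l1");print(r.x.round(4),np.abs(r.fun).mean())
E
```

```text
35.5 [ 0.5595529  -0.30108165  0.35333867] [-0.3 -0.3  0.1]
cap_plate_centre [(0.8, [0.4859, -0.3094, 0.0979])]
body_plate_centre []
30 [0.69578171 0.05857052] [0.25296326 0.29120705]
[ 4.8470e-01 -3.1420e-01  3.3349e+00  9.6100e-02  6.9000e-03 -3.3000e-03] 0.17890533949031825
```

All 30 cap holes sit where a fully seated plate's should, at z ≈ 0.096 m with slopes under 7 mrad, and the gripper is clear. Handing in.

```bash
python3 -c "
from workcell import manip
print(manip.hand_in())"
```

```text
the job is handed in; nothing more can be done
None
```

The long plate is seated on the filler's four shoulders with the wider plate fully down on top of it. I handed the job in at about 36 s with the gripper clear, and got no verdict back.

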